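Vacuum-pack the spare tomatoes

ROBOT

A 6-joint arm with a two-finger parallel gripper is mounted at the origin on the work surface. World frame = base frame: x ahead of the robot, y to its left, z up, the work surface at z = 0. Lengths are in mm, angles in degrees, forces in N, time in s.
With the tool pointing down it reaches from about 350 to 850 mm from the base axis. Payload 8.1 kg.
Tool frame: the origin (TCP) lies on the centre line of the jaws, within the pads' length; the fingertips stand 19 mm ahead of it and the grasp point (between the pads) is the TCP; z points along the fingers, y is the direction in which the jaws open and shut (so a half turn about z gives the same grasp; the last joint's range is limited). The gripper opens to 85 mm and grips with 20 to 120 N. Pads are 22 mm wide; open, the fingers measure 114 mm over their backs; the gripper's body (76 mm by 85 mm) begins 54 mm behind the grasp point. The pads swing forward as they close: fully open they stand 13 mm farther back than shut.
Start: joints at [59.622, 7.471, 85.268, -0, 87.261, -4.893], TCP at [258.147, 541.633, 250.292] pointing down, gripper open.
Joint ranges: [-169.43, 169.43], [-51.17, 129.36], [1.28, 143.12], [-76.62, 256.62], [0, 156.53], [-152.29, 152.29]. Speed limits (degrees/s): [136.94, 136.94, 159.86, 180, 180, 180].

INTERFACE

Orientations are given as [roll, pitch, yaw] about the fixed x, y, z axes, in that order (R = Rz(yaw) Ry(pitch) Rx(roll)).
In Python, from bench import r, viewer gives the robot as it stands.
- The arm moves only by the tool carry_out, never from a script. Its argument "commands" is a list that holds one entry, the list of rows, each a list of 7 numbers: the finger opening in mm, from 0 to 85.4, then the shift along the tool's x, y, z in mm, then the turn, a rotation vector about the tool's x, y, z in degrees. A call has 1 to 5 rows; each row is the pose to reach, as a shift and turn from the pose commanded when the call began, along the tool's axes at that moment; what a row does not reach only later rows make up. A row lasts 1/8 s, in which the tool goes at most 62.5 mm and 10.7 degrees, less where a joint would pass 70% of its speed; a pose out of reach is approached as far as the arm can. A call with a gripper value outside its range is refused whole. The fingers move at their own pace and stop on an object; "grip_force" is the grip in N (left out, the last holds). Time passes only in rows, so rows that repeat a pose let the fingers close. It gives the time, the measured TCP pose, the force and the opening at its end, in the units of the state.
- r.sense(): the state, without advancing time (a new reading comes with each control period).
- viewer.snapshot(name): name is "scene" or "top"; returns the picture (480x640x3 uint8, red, green, blue); there is no depth.
- viewer.calibration(name): a dict with "camera_matrix" (3x3 intrinsics, pixels), "k1" (the pictures are not rectified: a ray, as slopes to the right and down, at radius r is drawn at 1 + k1 r^2 times it, then the intrinsics apply), "rvec" (rotation vector, rad) and "tvec" (3), from world to camera coordinates, as OpenCV has them. Camera axes: x right, y down, z forward; pixel columns grow to the right and rows downward; lengths in mm; the calibration is good to about 2 mm. A picture is of the moment at which its call begins. calibration takes no time and is no camera call.
- r.hand_in(): hands the job in, once; it reports no verdict.
The state is a dict: "time": time; "joint_pos": joint angles; "qd": joint speeds; "joint_efforts": joint torques, N m; "tool_pos": TCP position; "tcp_rot": TCP orientation; "ft_force": force on the tool from outside, world axes, zero at the start; "wrist_torque": the same for the moment, N m; "finger_gap": finger opening in mm.
Only numpy, scipy, OpenCV 4.12 (cv2) and the standard library are available. Lean on these libraries where they do the work, as an engineer would, in place of code of your own. Each camera call takes 0.05 s, during which the arm holds its last target. There are 200 camera calls.

TASK

Put the spare tomatoes away: take all of them, however many there are, off the chopping board and put them in the vacuum box, then shut its lid, and once it is shut press the red pump lever fully down and let it spring up exactly four times, so that the gauge needle stands in the green and not beyond. Roll the date wheel on the lid with a fingertip until its red mark lines up with the white pointers. The onion, lemon and potato stay on the board where they are.

Things in the scene. Friction and masses are not known exactly. Their poses are not given: they have to be found in the camera images.
- box: the vacuum storage box: a clear, open-topped plastic tub with a cream rim, fixed to the worktop. Outside 268 (its own x) by 208 (its own y) by 62 mm high, walls and floor 4 mm thick, inside 260 by 200 by 58 mm deep. Origin: centre of its underside, on the worktop. Its lid is hinged along its +y side. Turned by up to 0.25 rad about the vertical
- lid (a joint): the box's white lid (274 along box x, 216, 10 mm thick), rad: 0 = shut, 1.9 = fully open. Damped hinge: above about 0.9 it stays as left, below about 0.8 it sinks shut by itself. Open, it stands along the box's +y side, free edge 0.28 m above the worktop, outer face (pump, gauge, date wheel) to the box's +y; shut it by pushing that face near its free edge towards the box's -y and down
- lid_hinge (a point): the middle of the lid's hinge line, on the lid's underside: at (0, 108, 62.5) mm in the box's frame. Axes: when the lid is shut they are those of the box (x along the hinge, -y towards the free edge, z up); they turn with the lid, by minus the lid's angle about x
- lid_edge (a point): a clear spot on the lid's outer face (its top when shut), near the free edge, good for pushing it: at (-70, -195, 10) mm from lid_hinge in the lid's axes
- lever (a joint): the red sprung pump lever on top of the lid, rad: 0 = up (rest), 0.40 = fully down; it springs back up by itself. About 3.5 N on its pad start it moving, 8 N hold it fully down; damped, so it takes some 0.3 s each way. A stroke counts when the lever goes fully down and then comes up again
- lever_pad (a point): the middle of the top face of the lever's pad (32 by 34 mm), at its free end. The lever is 104 mm long, runs along the box's x, and pivots at its +x end, 92 mm from this point; pressing fully lowers this point by 35 mm. With the lid shut and the lever up it is about 137 mm above the worktop
- gauge (a joint): the needle of the round vacuum gauge on the lid, rad: 0 = no vacuum; every full stroke of the lever moves it on by 0.70, and it does not come back. After four strokes it reads 2.79, the middle of the green zone (2.44 to 3.14); the red zone lies beyond
- gauge_centre (a point): the middle of the clear cover of the vacuum gauge (58 mm across, white face, red needle, black stroke ticks, green and red zones), at (-80, -65, 24) mm from lid_hinge in the lid's axes
- date_wheel (a joint): the pale, knurled date thumbwheel in the lid, rad: 0 = its red mark stands exactly at the top, between the two white pointer lines. Positive = the mark is rolled towards the box's +x, so dragging the top of the wheel towards the box's -x lowers the value. Turns 1.6 either way and stays where it is left; about 0.7 N at the rim turns it
- wheel_top (a point): the topmost point of the date wheel (36 mm across, 14 mm wide, axis along the box's y), at (30, -162, 38) mm from lid_hinge in the lid's axes; about 101 mm above the worktop when the lid is shut. Only the top 10 mm stand out of the grey console (74 by 40 mm), so it cannot be pinched: roll it with a fingertip laid on top and dragged along the box's x. 18 mm of drag turn it 1 rad
- tomato1_centre (a point): centre of a red tomato with a green calyx, 48 mm across, 40 mm high, 75 g, standing on its flat bottom (38 mm across) on the wooden chopping board (300 by 290 mm, top 12 mm above the worktop); this point is 20 mm above its bottom. None if this tomato is not there
- tomato2_centre (a point): centre of a red tomato with a green calyx, 48 mm across, 40 mm high, 75 g, standing on its flat bottom (38 mm across) on the wooden chopping board (300 by 290 mm, top 12 mm above the worktop); this point is 20 mm above its bottom. None if this tomato is not there
- tomato3_centre (a point): centre of a red tomato with a green calyx, 48 mm across, 40 mm high, 75 g, standing on its flat bottom (38 mm across) on the wooden chopping board (300 by 290 mm, top 12 mm above the worktop); this point is 20 mm above its bottom. None if this tomato is not there
- tomato4_centre (a point): centre of a red tomato with a green calyx, 48 mm across, 40 mm high, 75 g, standing on its flat bottom (38 mm across) on the wooden chopping board (300 by 290 mm, top 12 mm above the worktop); this point is 20 mm above its bottom. None if this tomato is not there
- tomato5_centre (a point): centre of a red tomato with a green calyx, 48 mm across, 40 mm high, 75 g, standing on its flat bottom (38 mm across) on the wooden chopping board (300 by 290 mm, top 12 mm above the worktop); this point is 20 mm above its bottom. None if this tomato is not there
- onion_centre (a point): centre of a brown onion, 56 mm across, 58 mm high, on the board; to be left there
- lemon_centre (a point): centre of a yellow lemon, 68 by 46 mm, lying on the board; to be left there
- potato_centre (a point): centre of a brown potato, 72 by 48 mm, lying on the board; to be left there
There are look-alikes about, which are no part of the job. What is shaped like the part that bears tomato4_centre but blue or pink is not meant.

How it is judged (in metres and radians):
On the way, in this order (a step that is already met when the one before it is completed fails the run):
1. all the tomatoes are in the box, with the lid still open (x of tomato1_centre in the frame of box between -0.13 and 0.13 m and y of tomato1_centre in the frame of box between -0.1 and 0.1 m and z of tomato1_centre in the frame of box between 0.01 and 0.055 m and x of tomato2_centre in the frame of box between -0.13 and 0.13 m and y of tomato2_centre in the frame of box between -0.1 and 0.1 m and z of tomato2_centre in the frame of box between 0.01 and 0.055 m and x of tomato3_centre in the frame of box between -0.13 and 0.13 m and y of tomato3_centre in the frame of box between -0.1 and 0.1 m and z of tomato3_centre in the frame of box between 0.01 and 0.055 m and x of tomato4_centre in the frame of box between -0.13 and 0.13 m and y of tomato4_centre in the frame of box between -0.1 and 0.1 m and z of tomato4_centre in the frame of box between 0.01 and 0.055 m and x of tomato5_centre in the frame of box between -0.13 and 0.13 m and y of tomato5_centre in the frame of box between -0.1 and 0.1 m and z of tomato5_centre in the frame of box between 0.01 and 0.055 m and value of joint lid above 0.5 rad), for 0.3 s.
2. the lid is shut (x of tomato1_centre in the frame of box between -0.13 and 0.13 m and y of tomato1_centre in the frame of box between -0.1 and 0.1 m and z of tomato1_centre in the frame of box between 0.01 and 0.055 m and x of tomato2_centre in the frame of box between -0.13 and 0.13 m and y of tomato2_centre in the frame of box between -0.1 and 0.1 m and z of tomato2_centre in the frame of box between 0.01 and 0.055 m and x of tomato3_centre in the frame of box between -0.13 and 0.13 m and y of tomato3_centre in the frame of box between -0.1 and 0.1 m and z of tomato3_centre in the frame of box between 0.01 and 0.055 m and x of tomato4_centre in the frame of box between -0.13 and 0.13 m and y of tomato4_centre in the frame of box between -0.1 and 0.1 m and z of tomato4_centre in the frame of box between 0.01 and 0.055 m and x of tomato5_centre in the frame of box between -0.13 and 0.13 m and y of tomato5_centre in the frame of box between -0.1 and 0.1 m and z of tomato5_centre in the frame of box between 0.01 and 0.055 m and value of joint lid below 0.05 rad), for 0.3 s.
3. the pump has been worked until the needle is in the green (value of joint gauge between 2.44 and 3.14 rad and value of joint lid below 0.05 rad), for 0.2 s.
At the end, for the whole second after the job is handed in: Every tomato lies in the box, the lid is shut (under 0.05 rad), the lever is up (under 0.06 rad), the gauge reads 2.44 to 3.14 (four strokes), and the date wheel is within 0.15 rad of its mark standing at the pointers (all of step 3 and x of tomato1_centre in the frame of box between -0.13 and 0.13 m and y of tomato1_centre in the frame of box between -0.1 and 0.1 m and z of tomato1_centre in the frame of box between 0.01 and 0.055 m and x of tomato2_centre in the frame of box between -0.13 and 0.13 m and y of tomato2_centre in the frame of box between -0.1 and 0.1 m and z of tomato2_centre in the frame of box between 0.01 and 0.055 m and x of tomato3_centre in the frame of box between -0.13 and 0.13 m and y of tomato3_centre in the frame of box between -0.1 and 0.1 m and z of tomato3_centre in the frame of box between 0.01 and 0.055 m and x of tomato4_centre in the frame of box between -0.13 and 0.13 m and y of tomato4_centre in the frame of box between -0.1 and 0.1 m and z of tomato4_centre in the frame of box between 0.01 and 0.055 m and x of tomato5_centre in the frame of box between -0.13 and 0.13 m and y of tomato5_centre in the frame of box between -0.1 and 0.1 m and z of tomato5_centre in the frame of box between 0.01 and 0.055 m and value of joint lever below 0.06 rad and value of joint date_wheel between -0.15 and 0.15 rad); the robot touches nothing.
It fails at once if the pump is worked with the lid open (value of joint gauge above 0.45 rad and value of joint lid above 0.2 rad).
It fails at once if the box is over-pumped: the needle goes past the green (value of joint gauge above 3.2 rad).
It fails at once if the onion is moved more than 6 cm (distance of onion_centre from where it was at the start of the episode above 0.06 m).
It fails at once if the lemon is moved more than 6 cm (distance of lemon_centre from where it was at the start of the episode above 0.06 m).
It fails at once if the potato is moved more than 6 cm (distance of potato_centre from where it was at the start of the episode above 0.06 m).
Of tomato1, tomato2, tomato3, tomato4, tomato5 only 3 to 5 are there at a start; the rules pass over those that are not, and their reading is None.
At some moment in a run one of tomato1, tomato2, tomato3, tomato4, tomato5 may be knocked a few centimetres aside while the robot is not near it.
It also fails if it takes over 210 s, if anything falls off the work surface, if the arm or the gripper's body presses on something with over 40 N, if the wrist force passes 120 N, or if a joint passes its speed limit or range.

## Working session

There is one attempt and no reset: what is moved stays moved. The work goes in short steps, Python scripts to look and compute and a tool call to move; the robot and the scene stay as the last step left them, time stands still between calls to the robot, and variables do not carry over. Pictures are saved under pics/ and viewed, about 12 in all and at most 16, crops included, and the job is handed in when it is done.

Besides the shell and the picture viewer there is one more tool, called after ">>>" as name([rows], argument=value, ...), one row to a line, values as JSON. carry_out: Moves the arm, as the interface text tells. Its arguments: {"type":"object","properties":{"commands":{"type":"array","items":{"type":"array","items":{"type":"array","items":{"type":"number"}}}},"grip_force":{"type":"number"}},"required":["commands"]}

```bash
mkdir -p pics
cat > h.py <<'E'
import cv2,numpy as np
from bench import r,viewer
def snap(n,f=None):
    im=viewer.snapshot(n)[:,:,::-1].copy()
    if f: cv2.imwrite('pics/'+f,im)
    return im
def cal(n):
    c=viewer.calibration(n);R=cv2.Rodrigues(np.array(c['rvec'],float))[0];t=np.array(c['tvec'],float).ravel()
    return np.array(c['camera_matrix'],float),float(c['k1']),R,t
def ray(n,u,v):
    K,k,R,t=cal(n);d=np.linalg.inv(K)@[u,v,1];rd=np.hypot(d[0],d[1]);q=rd
    for _ in range(30): q=rd/(1+k*q*q)
    s=q/rd if rd>0 else 1
    return -R.T@t,R.T@np.array([d[0]*s,d[1]*s,1])
def onz(n,u,v,z):
    o,d=ray(n,u,v);return o+d*(z-o[2])/d[2]
def proj(n,P):
    K,k,R,t=cal(n);p=R@np.array(P,float)+t;x=p[:2]/p[2];x=x*(1+k*(x@x));return (K@[x[0],x[1],1])[:2]
E
python3 - <<'E'
from h import *
a=snap('scene','s0.png');b=snap('top','t0.png')
for n in('scene','top'):print(n,cal(n))
print(r.sense())
E
```

```text
scene (array([[454.35327507,   0.        , 319.20552382],
       [  0.        , 454.35327507, 231.91838229],
       [  0.        ,   0.        ,   1.        ]]), -0.04290090046697973, array([[-0.20226135,  0.97929138, -0.00887317],
       [ 0.84570192,  0.17008681, -0.50582481],
       [-0.49384067, -0.10981287, -0.86259059]]), array([ 177.37273512, -353.42294928, 1034.90561626]))
top (array([[438.98184888,   0.        , 314.09220128],
       [  0.        , 438.98184888, 235.77614821],
       [  0.        ,   0.        ,   1.        ]]), -0.07616061891153657, array([[-0.10237196, -0.99473815,  0.00400014],
       [-0.97083146,  0.09903357, -0.21835436],
       [ 0.21680926, -0.02623683, -0.97586135]]), array([-26.89510211, 508.41647292, 893.73489508]))
{'time': 0.1, 'joint_pos': array([ 5.96208205e+01,  7.51171764e+00,  8.53231688e+01, -1.12614694e-03,
        8.72626736e+01, -4.89529006e+00]), 'qd': array([ 0.02862195, -0.13797081, -0.19748213, -0.04762259, -0.06595722,
       -0.00474488]), 'joint_efforts': array([ 1.48687453e-03, -5.70945525e+01, -5.01943839e+01, -1.55131402e-04,
        8.03947449e-03,  1.76017085e-05]), 'tool_pos': array([257.9224055 , 541.21264661, 249.33831385]), 'tcp_rot': array([-1.79902700e+02, -7.20461462e-03,  1.54516159e+02]), 'ft_force': array([ 0.06422441,  0.6660246 , -0.49543485]), 'wrist_torque': array([0.0179807 , 0.0184112 , 0.00702501]), 'finger_gap': 85.54023068065683}
```

View pics/s0.png

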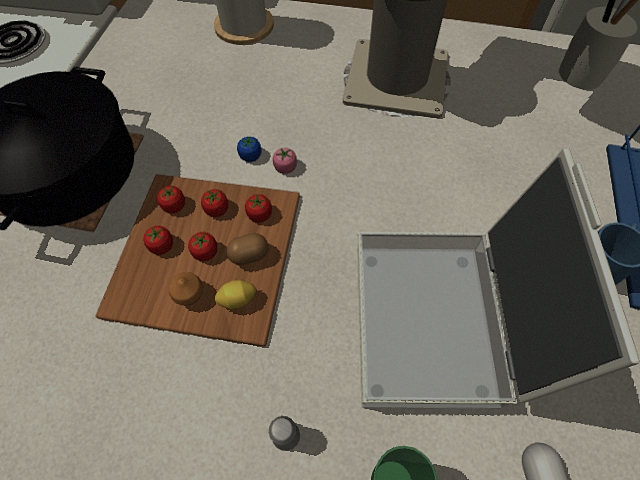

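View pics/t0.png

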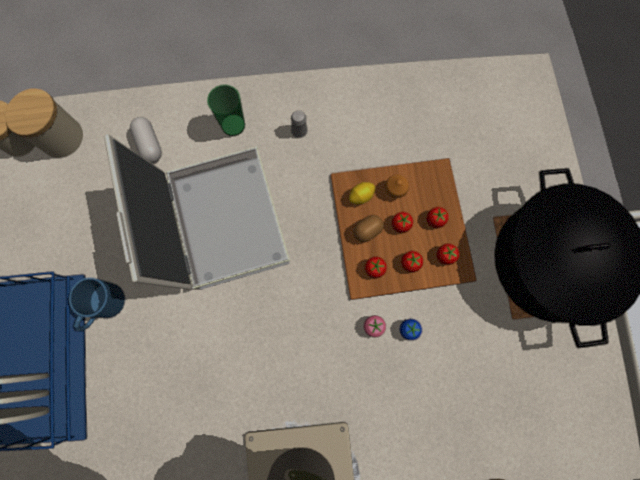

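Five red tomatoes stand on the board: top (376,267), (413,261), (448,254), (403,222), (438,217). The blue (411,329) and pink (375,326) look-alikes lie off the board, so they're not meant. The box is at left in the top view with its lid open, and the arm isn't visible.

```bash
cat >> h.py <<'E'
def toms(n,im):
    hsv=cv2.cvtColor(im,cv2.COLOR_BGR2HSV);h,s,v=cv2.split(hsv)
    m=(((h<6)|(h>174))&(s>190)&(v>60)).astype(np.uint8)*255
    m=cv2.morphologyEx(m,cv2.MORPH_CLOSE,np.ones((9,9),np.uint8));m=cv2.morphologyEx(m,cv2.MORPH_OPEN,np.ones((3,3),np.uint8))
    c,_=cv2.findContours(m,cv2.RETR_EXTERNAL,cv2.CHAIN_APPROX_NONE);o=[]
    for k in c:
        if cv2.contourArea(k)>120:
            (x,y),rad=cv2.minEnclosingCircle(k);b=cv2.boundingRect(k);o.append((b[0]+b[2]/2-.5,b[1]+b[3]/2-.5,b[2],b[3]))
    return o
E
python3 - <<'E'
from h import *
for n,f in(('scene','s0.png'),('top','t0.png')):
    im=cv2.imread('pics/'+f)
    for t in toms(n,im): print(n,np.round(t,1),onz(n,t[0],t[1],32).round(1))
for n,l in (('top',[(257,152),(287,262),(172,175),(192,288)]),('scene',[(360,234),(362,404),(487,235),(515,403)])):
    for p in l: print(n,p,onz(n,*p,62).round(1))
for nm,u in (('potato',(369,229)),('onion',(397,186)),('lemon',(362,193)),('pink',(375,326))):print(nm,onz('top',*u,38).round())
for n in('top','scene'):print(proj(n,r.sense()['tool_pos']))
im=cv2.imread('pics/t0.png')[120:310,90:300]; a=cv2.resize(im,None,fx=2.9,fy=2.9,interpolation=cv2.INTER_CUBIC)
cv2.imwrite('pics/c1.png',a)
E
```

```text
scene [201. 244.  25.  25.] [ 518.5 -282.2   32. ]
scene [156.  237.5  25.   24. ] [ 521.8 -364.3   32. ]
scene [257. 206.  25.  23.] [ 423.5 -208.3   32. ]
scene [212.5 200.5  24.   22. ] [ 427.8 -291.6   32. ]
scene [168.5 196.5  24.   22. ] [ 435.2 -374.7   32. ]
top [375.5 266.5  22.   20. ] [ 426.1 -206.1   32. ]
top [412.  260.5  21.   20. ] [ 431.  -288.2   32. ]
top [448.  253.5  23.   20. ] [ 438.1 -370.8   32. ]
top [402.  221.5  21.   20. ] [ 521.1 -279.    32. ]
top [437.5 216.5  20.   20. ] [ 524.5 -361.2   32. ]
top (257, 152) [707.4  29.8  62. ]
top (287, 262) [450.8 -15.4  62. ]
top (172, 175) [672.7 223.7  62. ]
top (192, 288) [415.7 189.   62. ]
scene (360, 234) [462.3 -15.9  62. ]
scene (362, 404) [727.9  29.7  62. ]
scene (487, 235) [422.5 191.9  62. ]
scene (515, 403) [686.  236.5  62. ]
potato [ 510. -202.   38.]
onion [ 603. -279.   38.]
lemon [ 595. -197.   38.]
pink [ 299. -187.   38.]
[-35.81538034 388.12304305]
[765.05932167 116.27871734]
```

View pics/c1.png

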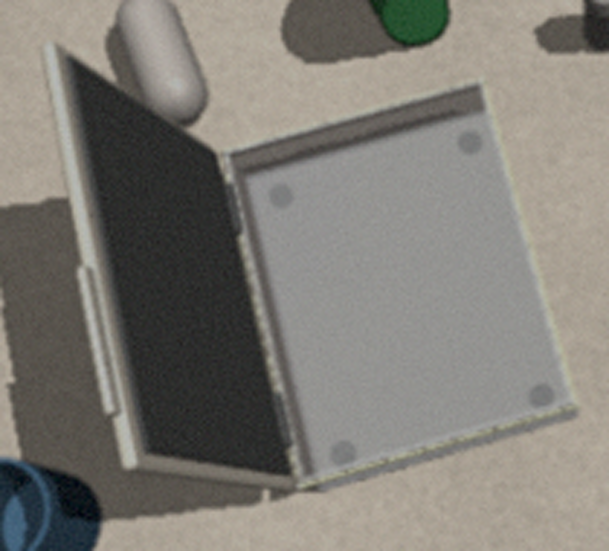

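Crop: the inner opening is empty with the rim corners at crop (484,82), (577,405), (300,487) and (222,153). The lid is open on the left (world +y). I'll fit the box pose from both views.

```bash
cat >> h.py <<'E'
def boxfit(pts):  # pts: list of (view, u,v, bx,by) at z=62 -> rigid 2D fit
    P=np.array([onz(n,u,v,62)[:2] for n,u,v,_,_ in pts]);B=np.array([p[3:] for p in pts],float)
    cP,cB=P.mean(0),B.mean(0);X=(B-cB);Y=P-cP
    th=np.arctan2((X[:,0]*Y[:,1]-X[:,1]*Y[:,0]).sum(),(X*Y).sum());R=np.array([[np.cos(th),-np.sin(th)],[np.sin(th),np.cos(th)]])
    c=cP-R@cB;return c,th,(P-(B@R.T+c))
E
python3 - <<'E'
from h import *
q=lambda x,y:(x/2.9+90,y/2.9+120)
T=[('top',*q(484,82),134,-104),('top',*q(577,405),-134,-104),('top',*q(300,487),-134,104),('top',*q(222,153),134,104)]
S=[('scene',360,234,-134,-104),('scene',362,404,134,-104)]
for s in (T,S,T+S):
    c,th,e=boxfit(s);print(c.round(1),np.degrees(th).round(2),e.round(1).tolist())
im=cv2.imread('pics/s0.png')[210:430,340:640];cv2.imwrite('pics/c2.png',cv2.resize(im,None,fx=2.6,fy=2.6,interpolation=cv2.INTER_CUBIC))
E
```

```text
[566.7 107.8] 10.66 [[-1.2, -1.0], [1.2, -0.8], [-0.2, 0.7], [0.3, 1.1]]
[577.5 109.4] 9.73 [[-0.8, -0.1], [0.8, 0.1]]
[569.6 108.2] 10.9 [[-4.4, -2.0], [-2.3, -0.8], [-2.8, 0.9], [-2.1, 0.2], [4.6, 3.4], [7.1, -1.8]]
```

View pics/c2.png

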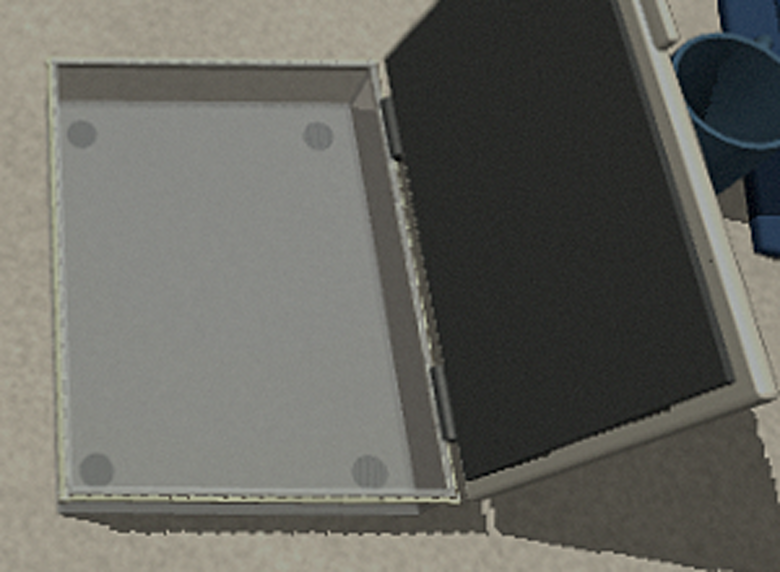

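```bash
cat >> h.py <<'E'
import json,math
BC=np.array([571.,109.]);BT=math.radians(10.4)
def bx(x,y):
    c,s=math.cos(BT),math.sin(BT);return BC[0]+c*x-s*y,BC[1]+s*x+c*y
def plan(wps,start=None):
    """wps: (gap,x,y,z,yaw) world, tool down; prints calls of rows; tracks commanded pose"""
    cur=start or json.load(open('cmd.json'));rows=[];p=np.array(cur,float)
    for w in wps:
        q=np.array(w[1:],float);n=max(1,math.ceil(np.linalg.norm(q[:3]-p[:3])/60),math.ceil(abs(q[3]-p[3])/10))
        for i in range(1,n+1): rows.append((w[0],p+(q-p)*i/n))
        p=q
    p=np.array(cur,float)
    for k in range(0,len(rows),5):
        y=math.radians(p[3]);out=[]
        for g,q in rows[k:k+5]:
            d=q[:3]-p[:3];out.append([g]+[int(round(v)) for v in (d[0]*math.cos(y)+d[1]*math.sin(y),d[0]*math.sin(y)-d[1]*math.cos(y),-d[2])]+[0,0,int(round(p[3]-q[3]))])
        a,b,c=out[-1][1:4]
        p=np.array([p[0]+a*math.cos(y)+b*math.sin(y),p[1]+a*math.sin(y)-b*math.cos(y),p[2]-c,p[3]-out[-1][6]])
        print(json.dumps(out).replace(' ',''))
    json.dump(list(p),open('cmd.json','w'));print('end',p.round(1))
def find():
    a=[onz('top',*t[:2],32)[:2] for t in toms('top',snap('top'))];b=[onz('scene',*t[:2],32)[:2] for t in toms('scene',snap('scene'))]
    for p in a:
        d=[np.linalg.norm(p-q) for q in b];j=int(np.argmin(d)) if d else -1
        print('tom',p.round(1),(b[j].round(1),((p+b[j])/2).round(1)) if d and d[j]<12 else None)
E
python3 - <<'E'
from h import *
q=lambda x,y:(x/2.9+90,y/2.9+120)
T=[('top',*q(484,82),134,-104),('top',*q(577,405),-134,-104),('top',*q(300,487),-134,104),('top',*q(222,153),134,104)]
S=[('scene',359.2,234.2,-134,-104),('scene',363.8,401.5,134,-104),('scene',516.2,402.3,134,104),('scene',485.4,234.2,-134,104)]
for s in (S,T+S):
    c,th,e=boxfit(s);print(c.round(1),np.degrees(th).round(2),e.round(1).tolist())
plan([(62,290,300,330,120),(62,350,0,250,90),(62,424.8,-207.2,130,60),(62,424.8,-207.2,34,60),(62,424.8,-207.2,34,60)],[258.1,541.6,250.3,154.5])
find()
E
```

```text
[573.3 110.5] 10.75 [[1.8, -0.4], [-0.2, -1.7], [-0.8, 0.5], [-0.9, 1.6]]
[570.  109.1] 10.71 [[-4.6, -2.4], [-2.2, -2.0], [-3.5, -0.5], [-3.0, -0.3], [5.2, 0.8], [3.2, -0.3], [2.4, 1.9], [2.4, 2.8]]
[[62,-27,-41,-16,0,0,7],[62,-53,-82,-32,0,0,14],[62,-80,-123,-48,0,0,21],[62,-106,-163,-64,0,0,28],[62,-133,-204,-80,0,0,34]]
[[62,-48,-17,14,0,0,6],[62,-96,-34,27,0,0,10],[62,-144,-51,40,0,0,16],[62,-193,-67,54,0,0,20],[62,-241,-84,67,0,0,26]]
[[62,-51,6,13,0,0,4],[62,-93,17,37,0,0,10],[62,-136,29,61,0,0,16],[62,-178,41,85,0,0,22],[62,-220,52,109,0,0,28]]
[[62,-32,31,24,0,0,6],[62,-32,31,72,0,0,6],[62,-32,31,120,0,0,6],[62,-32,31,120,0,0,6]]
end [ 425.  -207.    34.3   60.5]
tom [ 425.  -205.9] (array([ 423.5, -208.3]), array([ 424.3, -207.1]))
tom [ 431.  -288.2] (array([ 427.8, -291.6]), array([ 429.4, -289.9]))
tom [ 438.1 -370.8] (array([ 435.2, -374.7]), array([ 436.7, -372.7]))
tom [ 521.1 -279. ] (array([ 519.6, -282.7]), array([ 520.3, -280.9]))
tom [ 523.5 -359.9] (array([ 521.8, -364.3]), array([ 522.7, -362.1]))
```

Tomatoes and box (about (570,109), 10.7°) agree within about 4 mm between views. Moving above the first tomato.

>>> carry_out([
  [[62,-27,-41,-16,0,0,7],[62,-53,-82,-32,0,0,14],[62,-80,-123,-48,0,0,21],[62,-106,-163,-64,0,0,28],[62,-133,-204,-80,0,0,34]],
], grip_force=25)

```text
time: 0.82
tool_pos: [290.3, 298.7, 330.7]
tcp_rot: [180.0, 0.0, 120.3]
ft_force: [0.5, 0.8, -0.3]
finger_gap: 62.5
```

>>> carry_out([
  [[62,-48,-17,14,0,0,6],[62,-96,-34,27,0,0,10],[62,-144,-51,40,0,0,16],[62,-193,-67,54,0,0,20],[62,-241,-84,67,0,0,26]],
])

```text
time: 1.45
tool_pos: [340.4, 48.4, 262.9]
tcp_rot: [180.0, 0.0, 94.4]
ft_force: [1.1, 0.9, 0.6]
finger_gap: 62.1
```

>>> carry_out([
  [[62,-51,6,13,0,0,4],[62,-93,17,37,0,0,10],[62,-136,29,61,0,0,16],[62,-178,41,85,0,0,22],[62,-220,52,109,0,0,28]],
])

```text
time: 2.08
tool_pos: [409.9, -166.8, 153.6]
tcp_rot: [180.0, -0.0, 66.3]
ft_force: [0.6, 0.2, 0.1]
finger_gap: 62.6
```

>>> carry_out([
  [[62,-32,31,24,0,0,6],[62,-32,31,72,0,0,6],[62,-32,31,120,0,0,6],[62,-32,31,120,0,0,6]],
])

```text
time: 2.58
tool_pos: [421.6, -204.8, 30.3]
tcp_rot: [-179.5, -0.0, 60.5]
ft_force: [-0.4, -0.3, 0.3]
finger_gap: 61.9
```

>>> carry_out([
  [[40,0,0,0,0,0,0],[40,0,0,0,0,0,0],[40,0,0,0,0,0,0],[40,0,0,0,0,0,0],[40,0,0,-30,0,0,0]],
])

```text
time: 3.2
tool_pos: [423.6, -205.8, 62.8]
tcp_rot: [-179.7, -0.0, 60.5]
ft_force: [-0.1, 0.4, -2.0]
finger_gap: 46.6
```

```bash
python3 - <<'E'
from h import *
s=r.sense();print(s['tool_pos'].round(1),s['tcp_rot'].round(1),s['finger_gap'])
c=json.load(open('cmd.json'));c[2]+=30;BX=(570,109)
import h;h.BC=np.array([570.,109.]);h.BT=math.radians(10.7)
t=bx(-75,-45)
plan([(40,c[0],c[1],140,60),(40,*t,140,60),(40,*t,29,60),(40,*t,29,60),(66,*t,29,60),(66,*t,29,60),(66,*t,29,60),(66,*t,140,60),(66,429.4,-289.9,130,60),(66,429.4,-289.9,130,60)],c)
E
sed -i 's/BC=np.array(\[571.,109.\]);BT=math.radians(10.4)/BC=np.array([570.,109.]);BT=math.radians(10.7)/' h.py
```

```text
[ 423.6 -205.8   62.8] [-179.7   -0.    60.5] 46.57854749476861
[[40,0,0,-38,0,0,0],[40,0,0,-76,0,0,0],[40,53,-12,-76,0,0,0],[40,105,-23,-76,0,0,0],[40,158,-35,-76,0,0,0]]
[[40,53,-11,0,0,0,0],[40,106,-23,0,0,0,0],[40,106,-23,56,0,0,0],[40,106,-23,111,0,0,0],[40,106,-23,111,0,0,0]]
[[66,0,0,0,0,0,0],[66,0,0,0,0,0,0],[66,0,0,0,0,0,0],[66,0,0,-55,0,0,0],[66,0,0,-111,0,0,0]]
[[66,-56,17,2,0,0,0],[66,-112,34,4,0,0,0],[66,-167,51,5,0,0,0],[66,-223,69,7,0,0,0],[66,-278,86,9,0,0,0]]
[[66,-56,17,1,0,0,0],[66,-56,17,1,0,0,0]]
end [ 429.7 -290.1  130.3   60.5]
```

>>> carry_out([
  [[40,0,0,-38,0,0,0],[40,0,0,-76,0,0,0],[40,53,-12,-76,0,0,0],[40,105,-23,-76,0,0,0],[40,158,-35,-76,0,0,0]],
])

```text
time: 3.82
tool_pos: [473.0, -50.9, 140.9]
tcp_rot: [179.9, -0.0, 60.5]
ft_force: [0.8, -0.6, -1.1]
finger_gap: 46.7
```

>>> carry_out([
  [[40,53,-11,0,0,0,0],[40,106,-23,0,0,0,0],[40,106,-23,56,0,0,0],[40,106,-23,111,0,0,0],[40,106,-23,111,0,0,0]],
])

```text
time: 4.45
tool_pos: [502.6, 51.6, 26.2]
tcp_rot: [-179.8, 0.1, 60.6]
ft_force: [-0.1, 0.0, -1.3]
finger_gap: 46.7
```

>>> carry_out([
  [[66,0,0,0,0,0,0],[66,0,0,0,0,0,0],[66,0,0,0,0,0,0],[66,0,0,-55,0,0,0],[66,0,0,-111,0,0,0]],
])

```text
time: 5.08
tool_pos: [504.0, 51.3, 141.5]
tcp_rot: [-179.9, 0.0, 60.5]
ft_force: [0.0, 0.1, -0.4]
finger_gap: 66.1
```

Run:
```python
from h import *
snap('top','t1.png');find();print(bx(-75,-45))
```

```text
tom [ 431.  -288.2] (array([ 429.6, -289.1]), array([ 430.3, -288.6]))
tom [ 438.3 -369.7] (array([ 438.2, -372.5]), array([ 438.2, -371.1]))
tom [ 521.1 -279. ] (array([ 521.1, -280.4]), array([ 521.1, -279.7]))
tom [ 524.5 -361.2] (array([ 523.4, -361.8]), array([ 524. , -361.5]))
(np.float64(504.6590379515798), np.float64(50.85742800161903))
```

View pics/t1.png

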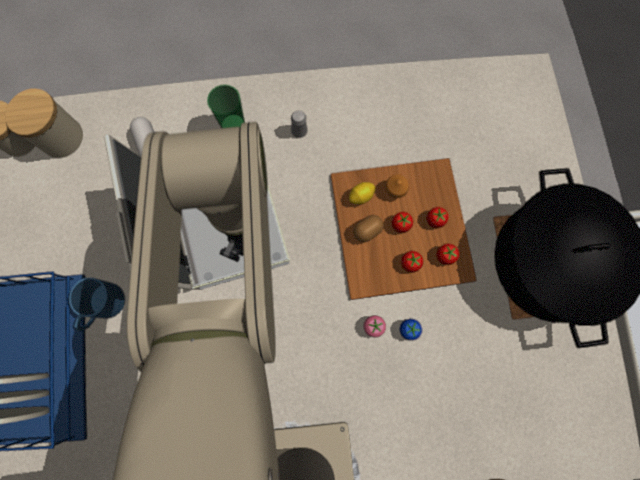

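The picture shows the arm over the box and four tomatoes left on the board. Nothing else has moved. Next is the tomato at (430,-289).

>>> carry_out([
  [[66,-56,17,2,0,0,0],[66,-112,34,4,0,0,0],[66,-167,51,5,0,0,0],[66,-223,69,7,0,0,0],[66,-278,86,9,0,0,0]],
])

```text
time: 5.85
tool_pos: [441.5, -234.4, 130.4]
tcp_rot: [-180.0, -0.0, 60.5]
ft_force: [0.5, -0.9, -0.4]
finger_gap: 65.6
```

>>> carry_out([
  [[66,-56,17,1,0,0,0],[62,-56,17,1,0,0,0],[62,-56,17,50,0,0,0],[62,-56,17,96,0,0,0],[62,-56,17,96,0,0,0]],
])

```text
time: 6.48
tool_pos: [426.6, -286.4, 30.7]
tcp_rot: [-179.4, -0.1, 60.5]
ft_force: [-0.5, -0.3, -0.4]
finger_gap: 62.0
```

>>> carry_out([
  [[40,0,0,0,0,0,0],[40,0,0,0,0,0,0],[40,0,0,0,0,0,0],[40,0,0,0,0,0,0],[40,0,0,-30,0,0,0]],
])

```text
time: 7.1
tool_pos: [428.2, -288.6, 63.4]
tcp_rot: [-179.7, -0.0, 60.5]
ft_force: [-0.5, 0.1, -1.0]
finger_gap: 47.1
```

Run:
```python
from h import *
s=r.sense();print(s['tool_pos'].round(1),s['tcp_rot'].round(1),s['finger_gap'])
c=[429.7,-290.1,65.3,60.5]
t=bx(0,-50)
plan([(40,c[0],c[1],140,60),(40,*t,140,60),(40,*t,29,60),(40,*t,29,60),(66,*t,29,60),(66,*t,29,60),(66,*t,29,60),(66,*t,140,60),(66,438,-371.5,130,60),(62,438,-371.5,34,60),(62,438,-371.5,34,60)],c)
```

```text
[ 428.2 -288.6   63.4] [-179.7   -0.    60.5] 47.07760060996573
[[40,0,0,-37,0,0,0],[40,0,0,-75,0,0,0],[40,54,-6,-75,0,0,0],[40,108,-12,-75,0,0,0],[40,162,-18,-75,0,0,0]]
[[40,54,-6,0,0,0,0],[40,108,-12,0,0,0,0],[40,162,-18,0,0,0,0],[40,216,-24,0,0,0,0],[40,216,-24,56,0,0,0]]
[[40,0,0,55,0,0,0],[40,0,0,55,0,0,0],[66,0,0,55,0,0,0],[66,0,0,55,0,0,0],[66,0,0,55,0,0,0]]
[[66,0,0,-55,0,0,0],[66,0,0,-111,0,0,0],[66,-55,11,-109,0,0,0],[66,-111,22,-108,0,0,0],[66,-167,33,-107,0,0,0]]
[[66,-55,12,1,0,0,0],[66,-111,23,3,0,0,0],[66,-167,34,4,0,0,0],[66,-222,45,5,0,0,0],[66,-278,56,6,0,0,0]]
[[62,0,0,48,0,0,0],[62,0,0,96,0,0,0],[62,0,0,96,0,0,0]]
end [ 437.6 -371.6   34.3   60.5]
```

>>> carry_out([
  [[40,0,0,-37,0,0,0],[40,0,0,-75,0,0,0],[40,54,-6,-75,0,0,0],[40,108,-12,-75,0,0,0],[40,162,-18,-75,0,0,0]],
])

```text
time: 7.72
tool_pos: [494.6, -138.9, 140.9]
tcp_rot: [179.9, -0.0, 60.5]
ft_force: [0.5, -0.8, -1.3]
finger_gap: 46.8
```

>>> carry_out([
  [[40,54,-6,0,0,0,0],[40,108,-12,0,0,0,0],[40,162,-18,0,0,0,0],[40,216,-24,0,0,0,0],[40,216,-24,56,0,0,0]],
])

```text
time: 8.35
tool_pos: [585.5, 63.5, 89.7]
tcp_rot: [179.4, -0.4, 60.8]
ft_force: [0.4, -0.7, -0.8]
finger_gap: 46.5
```

>>> carry_out([
  [[40,0,0,55,0,0,0],[40,0,0,55,0,0,0],[66,0,0,55,0,0,0],[66,0,0,55,0,0,0],[66,0,0,55,0,0,0]],
])

```text
time: 8.98
tool_pos: [580.3, 59.6, 30.6]
tcp_rot: [179.9, -0.1, 60.5]
ft_force: [-0.5, -0.6, -0.1]
finger_gap: 66.2
```

>>> carry_out([
  [[66,0,0,-55,0,0,0],[66,0,0,-111,0,0,0],[66,-55,11,-109,0,0,0],[66,-111,22,-108,0,0,0],[66,-167,33,-107,0,0,0]],
])

```text
time: 9.6
tool_pos: [525.7, -103.4, 137.4]
tcp_rot: [179.9, -0.0, 60.6]
ft_force: [0.3, 0.0, 0.6]
finger_gap: 66.0
```

Run:
```python
from h import *
find()
```

```text
tom [ 438.3 -369.7] (array([ 438. , -371.6]), array([ 438.1, -370.7]))
tom [ 521.1 -279. ] (array([ 521.1, -280.4]), array([ 521.1, -279.7]))
tom [ 523.5 -359.9] (array([ 524.3, -361.4]), array([ 523.9, -360.6]))
```

>>> carry_out([
  [[66,-55,12,1,0,0,0],[66,-111,23,3,0,0,0],[66,-167,34,4,0,0,0],[66,-222,45,5,0,0,0],[66,-278,56,6,0,0,0]],
])

```text
time: 10.32
tool_pos: [438.0, -372.8, 131.1]
tcp_rot: [179.9, -0.0, 60.5]
ft_force: [0.1, -0.3, -0.3]
finger_gap: 65.7
```

>>> carry_out([
  [[62,0,0,48,0,0,0],[62,0,0,94,0,0,0],[62,0,0,94,0,0,0]],
])

```text
time: 10.7
tool_pos: [435.6, -368.5, 32.5]
tcp_rot: [-179.5, -0.1, 60.5]
ft_force: [0.7, 0.1, 0.3]
finger_gap: 62.0
```

>>> carry_out([
  [[40,0,0,0,0,0,0],[40,0,0,0,0,0,0],[40,0,0,0,0,0,0],[40,0,0,0,0,0,0],[40,0,0,-30,0,0,0]],
])

```text
time: 11.32
tool_pos: [436.5, -370.0, 64.5]
tcp_rot: [-179.7, -0.1, 60.5]
ft_force: [0.9, 0.6, -0.9]
finger_gap: 46.5
```

Run:
```python
from h import *
s=r.sense();print(s['tool_pos'].round(1),s['tcp_rot'].round(1),s['finger_gap'])
c=[437.6,-371.6,66.3,60.5]
t=bx(75,-45)
plan([(40,c[0],c[1],140,60),(40,*t,140,60),(40,*t,29,60),(40,*t,29,60),(66,*t,29,60),(66,*t,29,60),(66,*t,29,60),(66,*t,140,60),(66,523.5,-361.5,130,60),(62,523.5,-361.5,36,60),(62,523.5,-361.5,36,60)],c)
```

```text
[ 436.5 -370.    64.5] [-1.797e+02 -1.000e-01  6.050e+01] 46.48516080816125
[[40,0,0,-37,0,0,0],[40,0,0,-74,0,0,0],[40,55,-4,-74,0,0,0],[40,111,-8,-74,0,0,0],[40,166,-12,-74,0,0,0]]
[[40,55,-4,0,0,0,0],[40,110,-7,0,0,0,0],[40,166,-11,0,0,0,0],[40,221,-15,0,0,0,0],[40,276,-19,0,0,0,0]]
[[40,56,-4,0,0,0,0],[40,56,-4,56,0,0,0],[40,56,-4,111,0,0,0],[40,56,-4,111,0,0,0],[66,56,-4,111,0,0,0]]
[[66,0,0,0,0,0,0],[66,0,0,0,0,0,0],[66,0,0,-55,0,0,0],[66,0,0,-111,0,0,0],[66,-56,13,-109,0,0,0]]
[[66,-56,13,1,0,0,0],[66,-112,26,2,0,0,0],[66,-168,39,3,0,0,0],[66,-223,52,5,0,0,0],[66,-279,66,6,0,0,0]]
[[66,-56,13,1,0,0,0],[66,-112,26,2,0,0,0],[62,-112,26,49,0,0,0],[62,-112,26,96,0,0,0],[62,-112,26,96,0,0,0]]
end [ 523.6 -361.7   36.3   60.5]
```

>>> carry_out([
  [[40,0,0,-37,0,0,0],[40,0,0,-74,0,0,0],[40,55,-4,-74,0,0,0],[40,111,-8,-74,0,0,0],[40,166,-12,-74,0,0,0]],
])

```text
time: 11.95
tool_pos: [509.7, -219.7, 140.8]
tcp_rot: [179.9, -0.0, 60.5]
ft_force: [0.3, -1.0, -0.4]
finger_gap: 46.7
```

>>> carry_out([
  [[40,55,-4,0,0,0,0],[40,110,-7,0,0,0,0],[40,166,-11,0,0,0,0],[40,221,-15,0,0,0,0],[40,276,-19,0,0,0,0]],
])

```text
time: 12.58
tool_pos: [629.1, 30.3, 140.7]
tcp_rot: [180.0, -0.0, 60.5]
ft_force: [0.2, -0.1, 0.3]
finger_gap: 47.0
```

>>> carry_out([
  [[40,56,-4,0,0,0,0],[40,56,-4,56,0,0,0],[40,56,-4,111,0,0,0],[40,56,-4,111,0,0,0],[66,56,-4,111,0,0,0]],
])

```text
time: 13.2
tool_pos: [652.6, 79.2, 29.6]
tcp_rot: [-180.0, 0.0, 60.5]
ft_force: [-0.5, -0.3, 1.0]
finger_gap: 63.2
```

>>> carry_out([
  [[66,0,0,0,0,0,0],[66,0,0,0,0,0,0],[66,0,0,-55,0,0,0],[66,0,0,-111,0,0,0],[66,-56,13,-109,0,0,0]],
])

```text
time: 13.82
tool_pos: [641.4, 26.4, 146.8]
tcp_rot: [179.3, -0.4, 60.8]
ft_force: [0.8, -1.5, -0.3]
finger_gap: 65.9
```

>>> carry_out([
  [[66,-56,13,1,0,0,0],[66,-112,26,2,0,0,0],[66,-168,39,3,0,0,0],[66,-223,52,5,0,0,0],[66,-279,66,6,0,0,0]],
])

```text
time: 14.45
tool_pos: [555.9, -253.0, 133.2]
tcp_rot: [179.9, -0.0, 60.5]
ft_force: [0.9, -0.0, 0.4]
finger_gap: 65.9
```

Run:
```python
from h import *
find()
a=snap('scene');b=snap('top');cv2.imwrite('pics/m1.png',cv2.resize(np.hstack([a,b]),(800,300),interpolation=cv2.INTER_AREA))
```

```text
tom [502.2  55.1] (array([506.4,  55.3]), array([504.3,  55.2]))
tom [576.9  63.2] (array([582.5,  63.6]), array([579.7,  63.4]))
tom [649.2  81.3] (array([653.9,  82.1]), array([651.5,  81.7]))
```

View pics/m1.png

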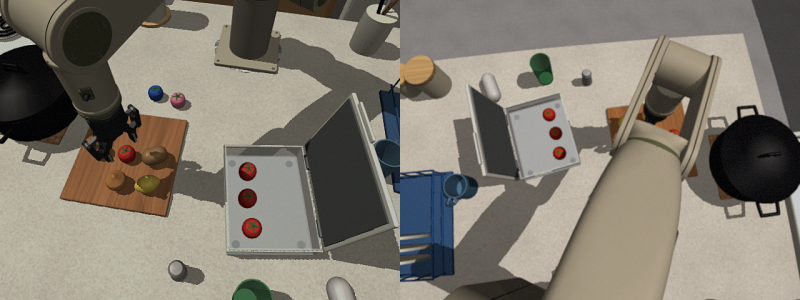

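The composite shows three tomatoes standing in the box. D is at (126,155) on the left image, and E is hidden behind the gripper. Grasping E.

>>> carry_out([
  [[66,-56,13,1,0,0,0],[66,-112,26,2,0,0,0],[62,-112,26,49,0,0,0],[62,-112,26,96,0,0,0],[62,-112,26,96,0,0,0]],
])

```text
time: 15.28
tool_pos: [521.5, -357.6, 31.7]
tcp_rot: [-179.5, -0.1, 60.6]
ft_force: [0.1, 0.3, -0.8]
finger_gap: 62.3
```

>>> carry_out([
  [[40,0,0,0,0,0,0],[40,0,0,0,0,0,0],[40,0,0,0,0,0,0],[40,0,0,0,0,0,0],[40,0,0,-30,0,0,0]],
])

```text
time: 15.9
tool_pos: [522.2, -360.1, 64.1]
tcp_rot: [-179.7, -0.1, 60.5]
ft_force: [1.0, 0.5, -0.2]
finger_gap: 46.7
```

Run:
```python
from h import *
s=r.sense();print(s['tool_pos'].round(1),s['tcp_rot'].round(1),s['finger_gap'])
c=[523.6,-361.7,66.3,60.5]
t=bx(-40,35)
plan([(40,c[0],c[1],140,60),(40,*t,140,60),(40,*t,29,60),(40,*t,29,60),(66,*t,29,60),(66,*t,29,60),(66,*t,29,60),(66,*t,140,60),(66,520.5,-280.2,130,60),(62,520.5,-280.2,36,60),(62,520.5,-280.2,36,60)],c)
```

```text
[ 522.2 -360.1   64.1] [-1.797e+02 -1.000e-01  6.050e+01] 46.736685816992455
[[40,0,0,-37,0,0,0],[40,0,0,-74,0,0,0],[40,48,-27,-74,0,0,0],[40,96,-54,-74,0,0,0],[40,144,-82,-74,0,0,0]]
[[40,49,-27,0,0,0,0],[40,97,-54,0,0,0,0],[40,145,-81,0,0,0,0],[40,193,-108,0,0,0,0],[40,241,-135,0,0,0,0]]
[[40,48,-28,0,0,0,0],[40,48,-28,56,0,0,0],[40,48,-28,111,0,0,0],[40,48,-28,111,0,0,0],[66,48,-28,111,0,0,0]]
[[66,0,0,0,0,0,0],[66,0,0,0,0,0,0],[66,0,0,-55,0,0,0],[66,0,0,-111,0,0,0],[66,-52,29,-109,0,0,0]]
[[66,-52,29,1,0,0,0],[66,-104,58,3,0,0,0],[66,-156,87,4,0,0,0],[66,-208,116,5,0,0,0],[66,-260,144,7,0,0,0]]
[[66,-52,29,1,0,0,0],[62,-52,29,48,0,0,0],[62,-52,29,95,0,0,0],[62,-52,29,95,0,0,0]]
end [ 520.2 -280.5   36.3   60.5]
```

>>> carry_out([
  [[40,0,0,-37,0,0,0],[40,0,0,-74,0,0,0],[40,48,-27,-74,0,0,0],[40,96,-54,-74,0,0,0],[40,144,-82,-74,0,0,0]],
])

```text
time: 16.52
tool_pos: [523.3, -194.5, 140.7]
tcp_rot: [180.0, -0.0, 60.5]
ft_force: [0.2, -0.0, -0.2]
finger_gap: 46.4
```

>>> carry_out([
  [[40,49,-27,0,0,0,0],[40,97,-54,0,0,0,0],[40,145,-81,0,0,0,0],[40,193,-108,0,0,0,0],[40,241,-135,0,0,0,0]],
])

```text
time: 17.15
tool_pos: [524.4, 82.1, 140.8]
tcp_rot: [180.0, -0.0, 60.5]
ft_force: [0.8, -0.1, -0.3]
finger_gap: 46.7
```

>>> carry_out([
  [[40,48,-28,0,0,0,0],[40,48,-28,56,0,0,0],[40,48,-28,111,0,0,0],[40,48,-28,111,0,0,0],[66,48,-28,111,0,0,0]],
])

```text
time: 17.77
tool_pos: [523.9, 136.0, 29.8]
tcp_rot: [-180.0, 0.0, 60.5]
ft_force: [-0.1, 0.3, 0.8]
finger_gap: 63.3
```

Run:
```python
from h import *
find()
for t in toms('scene',snap('scene')): print(np.round(t,1),onz('scene',*t[:2],32).round(1))
```

```text
tom [500.9  53. ] (array([506.9,  52.9]), array([503.9,  52.9]))
tom [ 521.1 -279. ] (array([ 520.2, -280.7]), array([ 520.6, -279.8]))
tom [575.6  62.2] (array([582.,  62.]), array([578.8,  62.1]))
tom [649.2  81.3] (array([653.9,  82.1]), array([651.5,  81.7]))
[403. 364.  31.  31.] [653.9  82.1  32. ]
[395.  316.5  29.   28. ] [582.1  61.2  32. ]
[452.  298.5  15.   14. ] [534.  147.6  32. ]
[395.5 273.   28.   27. ] [506.9  52.9  32. ]
[201.5 245.5  26.   26. ] [ 521.1 -280.4   32. ]
```

>>> carry_out([
  [[66,0,0,0,0,0,0],[66,0,0,0,0,0,0],[66,0,0,-55,0,0,0],[66,0,0,-111,0,0,0],[66,-52,29,-109,0,0,0]],
])

```text
time: 18.55
tool_pos: [527.7, 78.8, 145.1]
tcp_rot: [179.5, -0.4, 60.8]
ft_force: [1.4, -0.8, -0.6]
finger_gap: 65.9
```

>>> carry_out([
  [[66,-52,29,1,0,0,0],[66,-104,58,3,0,0,0],[66,-156,87,4,0,0,0],[66,-208,116,5,0,0,0],[62,-260,144,7,0,0,0]],
])

```text
time: 19.18
tool_pos: [520.7, -222.8, 131.7]
tcp_rot: [179.9, -0.0, 60.5]
ft_force: [1.3, -1.1, 0.1]
finger_gap: 61.8
```

>>> carry_out([
  [[62,-52,29,1,0,0,0],[60,-52,29,48,0,0,0],[60,-52,29,95,0,0,0],[60,-52,29,95,0,0,0]],
])

```text
time: 19.68
tool_pos: [516.9, -278.2, 31.8]
tcp_rot: [-179.5, -0.0, 60.5]
ft_force: [0.4, 0.3, -0.8]
finger_gap: 59.9
```

>>> carry_out([
  [[40,0,0,0,0,0,0],[40,0,0,0,0,0,0],[40,0,0,0,0,0,0],[40,0,0,0,0,0,0],[40,0,0,-30,0,0,0]],
])

```text
time: 20.3
tool_pos: [518.5, -279.0, 64.1]
tcp_rot: [-179.7, -0.0, 60.5]
ft_force: [0.3, -0.1, -0.7]
finger_gap: 46.5
```

Run:
```python
from h import *
s=r.sense();print(s['tool_pos'].round(1),s['tcp_rot'].round(1),s['finger_gap'])
c=[520.2,-280.5,66.3,60.5]
t=bx(40,35)
plan([(40,c[0],c[1],140,60),(40,*t,140,60),(40,*t,29,60),(40,*t,29,60),(66,*t,29,60),(66,*t,29,60),(66,*t,29,60),(66,*t,140,60),(66,480,-150,250,60)],c)
find()
```

```text
[ 518.5 -279.    64.1] [-179.7   -0.    60.5] 46.4712161457179
[[40,0,0,-37,0,0,0],[40,0,0,-74,0,0,0],[40,52,-18,-74,0,0,0],[40,104,-35,-74,0,0,0],[40,156,-53,-74,0,0,0]]
[[40,52,-17,0,0,0,0],[40,104,-35,0,0,0,0],[40,156,-52,0,0,0,0],[40,208,-70,0,0,0,0],[40,260,-87,0,0,0,0]]
[[40,0,0,56,0,0,0],[40,0,0,111,0,0,0],[40,0,0,111,0,0,0],[66,0,0,111,0,0,0],[66,0,0,111,0,0,0]]
[[66,0,0,0,0,0,0],[66,0,0,-55,0,0,0],[66,0,0,-111,0,0,0],[66,-54,6,-129,0,0,0],[66,-107,13,-147,0,0,0]]
[[66,-54,7,-19,0,0,0],[66,-108,14,-37,0,0,0],[66,-161,21,-55,0,0,0],[66,-215,28,-74,0,0,0]]
end [ 480.3 -149.9  250.3   60.5]
tom [502.1  54. ] (array([508.2,  55.5]), array([505.1,  54.7]))
tom [520.7 136.4] (array([525.7, 135.8]), array([523.2, 136.1]))
tom [575.6  62.2] (array([582.,  62.]), array([578.8,  62.1]))
tom [649.2  81.3] (array([653.9,  82.1]), array([651.5,  81.7]))
```

>>> carry_out([
  [[40,0,0,-37,0,0,0],[40,0,0,-74,0,0,0],[40,52,-18,-74,0,0,0],[40,104,-35,-74,0,0,0],[40,156,-53,-74,0,0,0]],
])

```text
time: 21.02
tool_pos: [551.2, -117.0, 140.0]
tcp_rot: [180.0, -0.0, 60.5]
ft_force: [0.7, -0.1, -1.4]
finger_gap: 46.9
```

>>> carry_out([
  [[40,52,-17,0,0,0,0],[40,104,-35,0,0,0,0],[40,156,-52,0,0,0,0],[40,208,-70,0,0,0,0],[40,260,-87,0,0,0,0]],
])

```text
time: 21.65
tool_pos: [603.4, 152.6, 139.9]
tcp_rot: [180.0, 0.0, 60.5]
ft_force: [0.4, -0.7, 0.9]
finger_gap: 46.9
```

>>> carry_out([
  [[40,0,0,56,0,0,0],[40,0,0,111,0,0,0],[40,0,0,111,0,0,0],[66,0,0,111,0,0,0],[66,0,0,111,0,0,0]],
])

```text
time: 22.28
tool_pos: [604.2, 150.8, 30.6]
tcp_rot: [179.9, -0.1, 60.5]
ft_force: [0.6, 1.1, -0.2]
finger_gap: 66.3
```

>>> carry_out([
  [[66,0,0,0,0,0,0],[66,0,0,-55,0,0,0],[66,0,0,-111,0,0,0],[66,-54,6,-129,0,0,0],[66,-107,13,-147,0,0,0]],
])

```text
time: 22.9
tool_pos: [562.1, 50.4, 178.5]
tcp_rot: [179.8, -0.1, 60.6]
ft_force: [0.0, -0.8, 0.2]
finger_gap: 65.8
```

>>> carry_out([
  [[66,-54,7,-19,0,0,0],[66,-108,14,-37,0,0,0],[66,-161,21,-55,0,0,0],[66,-215,28,-74,0,0,0]],
])

```text
time: 23.4
tool_pos: [479.7, -151.2, 251.7]
tcp_rot: [179.9, -0.0, 60.5]
ft_force: [1.5, -0.2, 0.5]
finger_gap: 65.8
```

Run:
```python
from h import *
find()
a=snap('scene');b=snap('top');cv2.imwrite('pics/m2.png',cv2.resize(np.hstack([a,b]),(800,300),interpolation=cv2.INTER_AREA))
for x,y,z in ((-70,-195,10),(-80,-65,24),(137,-216,0),(-137,-216,0),(-137,-216,10)):
  for a in(1.9,1.2,.8):
    c,s=math.cos(-a),math.sin(-a);Y=108+c*y-s*z;Z=62.5+s*y+c*z
    print((x,y,z),a,np.round([*bx(x,Y),Z]))
```

```text
tom [502.1  54. ] (array([507.3,  55.4]), array([504.7,  54.7]))
tom [520.9 137.5] (array([526.6, 135.8]), array([523.7, 136.7]))
tom [575.6  62.2] (array([582.1,  61.2]), array([578.9,  61.7]))
tom [598.9 150.5] (array([605.2, 151.1]), array([602. , 150.8]))
tom [649.2  81.3] (array([653.9,  82.1]), array([651.5,  81.7]))
(-70, -195, 10) 1.9 [468. 273. 244.]
(-70, -195, 10) 1.2 [493. 142. 248.]
(-70, -195, 10) 0.8 [505.  76. 209.]
(-80, -65, 24) 1.9 [463. 243. 116.]
(-80, -65, 24) 1.2 [472. 199. 132.]
(-80, -65, 24) 0.8 [477. 173. 126.]
(137, -216, 0) 1.9 [672. 309. 267.]
(137, -216, 0) 1.2 [699. 164. 264.]
(137, -216, 0) 0.8 [713.  93. 217.]
(-137, -216, 0) 1.9 [402. 258. 267.]
(-137, -216, 0) 1.2 [430. 113. 264.]
(-137, -216, 0) 0.8 [443.  42. 217.]
(-137, -216, 10) 1.9 [401. 268. 264.]
(-137, -216, 10) 1.2 [428. 122. 267.]
(-137, -216, 10) 0.8 [442.  49. 224.]
```

View pics/m2.png

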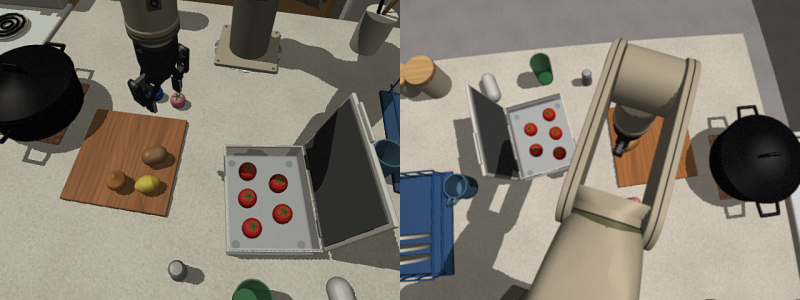

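All five tomatoes are standing in the box, and the onion, lemon and potato haven't moved. The arm is clear. Now going over and behind the lid with shut fingers, yaw 100.7 so the tool axes match the box axes.

Run:
```python
from h import *
Y=100.5
w=lambda x,y,z:(0,*bx(x,y),z,Y)
c=[480.3,-149.9,250.3,60.5]
plan([(0,470,-60,380,70),w(-70,60,380),w(-70,230,380),w(-70,230,250),w(-70,230,250)],c)
print('push');plan([w(-70,150,250)])
print(bx(-70,230))
```

```text
[[0,24,-18,-43,0,0,-3],[0,49,-35,-86,0,0,-6],[0,73,-53,-130,0,0,-10],[0,122,-75,-130,0,0,-17],[0,172,-97,-130,0,0,-25]]
[[0,54,0,0,0,0,-7],[0,108,1,0,0,0,-15],[0,162,-14,0,0,0,-15],[0,217,-29,0,0,0,-15],[0,272,-44,0,0,0,-15]]
[[0,0,0,44,0,0,0],[0,0,0,87,0,0,0],[0,0,0,130,0,0,0],[0,0,0,130,0,0,0]]
end [458.  322.2 250.3 100.5]
push
[[0,-40,0,0,0,0,0],[0,-80,1,0,0,0,0]]
end [473.6 243.7 250.3 100.5]
(np.float64(458.51378270326416), np.float64(322.0042801280411))
```

>>> carry_out([
  [[0,24,-18,-43,0,0,-3],[0,49,-35,-86,0,0,-6],[0,73,-53,-130,0,0,-10],[0,122,-75,-130,0,0,-17],[0,172,-97,-130,0,0,-25]],
])

```text
time: 24.22
tool_pos: [480.8, 50.7, 380.7]
tcp_rot: [179.9, -0.0, 85.8]
ft_force: [0.9, 0.4, -0.7]
finger_gap: 0.2
```

>>> carry_out([
  [[0,54,0,0,0,0,-7],[0,108,1,0,0,0,-15],[0,162,-14,0,0,0,-15],[0,217,-29,0,0,0,-15],[0,272,-44,0,0,0,-15]],
])

```text
time: 24.85
tool_pos: [456.4, 325.7, 379.6]
tcp_rot: [-179.9, -0.0, 100.6]
ft_force: [0.2, -1.0, 0.9]
finger_gap: -0.0
```

>>> carry_out([
  [[0,0,0,44,0,0,0],[0,0,0,87,0,0,0],[0,0,0,130,0,0,0],[0,0,0,130,0,0,0]],
])

```text
time: 25.35
tool_pos: [454.8, 322.3, 245.4]
tcp_rot: [-179.5, 0.2, 100.6]
ft_force: [-0.4, -0.6, 0.2]
finger_gap: -0.4
```

>>> carry_out([
  [[0,-15,0,0,0,0,0],[0,-30,0,0,0,0,0],[0,-45,0,0,0,0,0],[0,-60,0,0,0,0,0],[0,-70,0,0,0,0,0]],
])

```text
time: 25.98
tool_pos: [471.4, 252.6, 250.9]
tcp_rot: [179.9, -0.0, 100.5]
ft_force: [-0.1, 2.3, 1.0]
finger_gap: -0.1
```

>>> carry_out([
  [[0,-15,0,0,0,0,0],[0,-30,0,0,0,0,0],[0,-45,0,-3,0,0,0],[0,-60,0,-5,0,0,0],[0,-75,0,-3,0,0,0]],
])

```text
time: 26.6
tool_pos: [484.8, 178.8, 253.4]
tcp_rot: [-180.0, -0.0, 100.5]
ft_force: [-0.8, 2.6, -0.1]
finger_gap: 0.2
```

>>> carry_out([
  [[0,-10,0,3,0,0,0],[0,-20,0,5,0,0,0],[0,-30,0,9,0,0,0],[0,-40,0,13,0,0,0],[0,-50,0,18,0,0,0]],
])

```text
time: 27.22
tool_pos: [494.1, 129.9, 235.1]
tcp_rot: [180.0, 0.0, 100.5]
ft_force: [0.1, 1.0, 2.7]
finger_gap: 0.2
```

Run:
```python
from h import *
a=snap('scene');b=snap('top');cv2.imwrite('pics/m3.png',cv2.resize(np.hstack([a,b]),(800,300),interpolation=cv2.INTER_AREA))
```

```text
(no output)
```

View pics/m3.png

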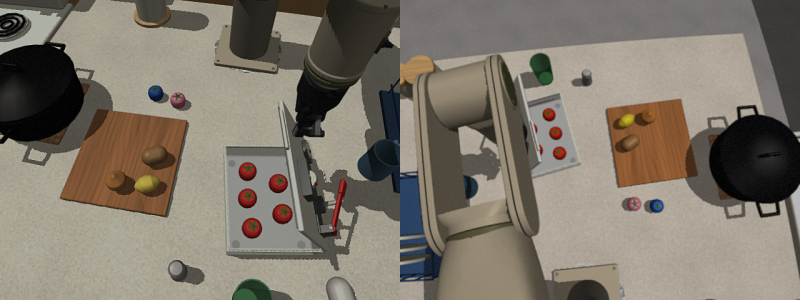

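The lid is partly closed with the finger on its outer face, all tomatoes inside and the red lever sticking out at (338,208) on the left image. I'll keep following the arc.

>>> carry_out([
  [[0,-10,0,6,0,0,0],[0,-20,0,13,0,0,0],[0,-31,0,21,0,0,0],[0,-40,0,29,0,0,0],[0,-49,0,37,0,0,0]],
])

```text
time: 27.95
tool_pos: [502.7, 81.7, 197.5]
tcp_rot: [-180.0, -0.0, 100.5]
ft_force: [0.5, 1.5, -0.4]
finger_gap: 0.4
```

>>> carry_out([
  [[0,-8,0,9,0,0,0],[0,-16,0,20,0,0,0],[0,-22,0,30,0,0,0],[0,-22,0,10,0,0,0],[0,-22,0,-30,0,0,0]],
])

```text
time: 28.58
tool_pos: [505.2, 60.4, 226.1]
tcp_rot: [-179.7, -0.0, 100.5]
ft_force: [1.1, 0.1, 0.3]
finger_gap: -0.2
```

>>> carry_out([
  [[0,-40,0,-30,0,0,0],[0,-80,0,-60,0,0,0],[0,-120,0,-60,0,0,0],[0,-160,0,-60,0,0,0],[0,-210,0,-60,0,0,0]],
])

```text
time: 29.2
tool_pos: [545.3, -146.8, 288.0]
tcp_rot: [180.0, -0.0, 100.6]
ft_force: [0.6, 0.1, 0.2]
finger_gap: 0.1
```

Run:
```python
from h import *
a=snap('scene');b=snap('top');cv2.imwrite('pics/m4.png',cv2.resize(np.hstack([a,b]),(800,300),interpolation=cv2.INTER_AREA))
```

```text
(no output)
```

View pics/m4.png

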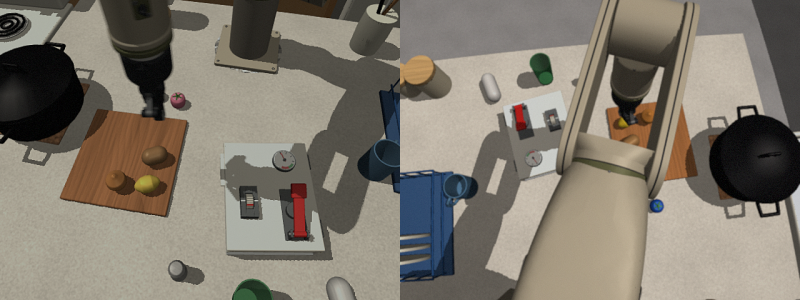

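The lid looks shut, with the gauge, wheel and red lever visible. Enlarging the lid in both views.

Run:
```python
from h import *
a=snap('scene','s5.png');b=snap('top','t5.png')
A=cv2.resize(a[220:420,345:535],None,fx=2.1,fy=2.1,interpolation=cv2.INTER_CUBIC)
B=cv2.resize(b[140:290,150:280],None,fx=2.8,fy=2.8,interpolation=cv2.INTER_CUBIC)
cv2.imwrite('pics/m5.png',np.hstack([A,B]));print(A.shape,B.shape)
for n,im in(('scene',a),('top',b)):
    h,s,v=cv2.split(cv2.cvtColor(im,cv2.COLOR_BGR2HSV));m=((((h<8)|(h>172))&(s>130)&(v>70))*255).astype(np.uint8)
    cs,_=cv2.findContours(m,cv2.RETR_EXTERNAL,cv2.CHAIN_APPROX_NONE)
    for k in cs:
        if cv2.contourArea(k)>=2: print(n,cv2.contourArea(k),cv2.boundingRect(k),np.round(cv2.minAreaRect(k)[0],1))
def lid(x,y,z):return (*bx(x,108+y),62.5+z)
for nm,p in(('edgeC-',(-137,-216,10)),('C+',(137,-216,10)),('wheel',(30,-162,38)),('gauge',(-80,-65,24))):
    P=lid(*p);print(nm,np.round(P),proj('scene',P).round(1),proj('top',P).round(1))
```

```text
(420, 399, 3) (420, 364, 3)
scene 20.0 (395, 326, 11, 3) [400. 327.]
scene 1525.5 (466, 294, 25, 85) [478. 336.]
scene 11.5 (451, 267, 11, 3) [456. 268.]
top 2.5 (239, 183, 7, 3) [242.  184.1]
top 470.0 (182, 167, 19, 42) [191.5 187.3]
edgeC- [455. -23.  72.] [357.1 226.6] [289.9 258.7]
C+ [725.  28.  72.] [362. 400.] [256.6 142.9]
wheel [610.  62. 100.] [399.4 318. ] [243.2 188.9]
gauge [483. 136.  86.] [455.2 254.2] [212.5 252. ]
```

View pics/m5.png

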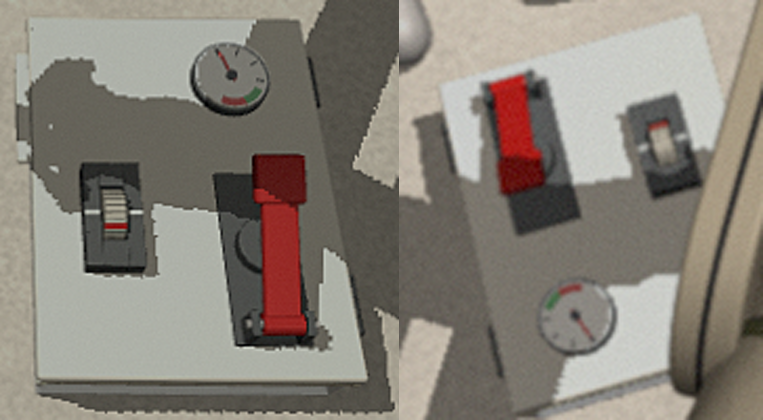

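Run:
```python
from h import *
def lid(x,y,z):return (*bx(x,108+y),62.5+z)
def inbox(P):
    d=np.array(P[:2])-BC;c,s=math.cos(BT),math.sin(BT);return np.round([c*d[0]+s*d[1],-s*d[0]+c*d[1]],1)
for n,u in(('scene',(345+280/2.1,220+179/2.1)),('top',((522-399)/2.8+150,140+170/2.8))):
    P=onz(n,*u,137);print('pad',n,np.round(u,1),P.round(1),inbox(P))
for n,u in(('scene',(345+231/2.1,220+75/2.1)),('top',((576-399)/2.8+150,140+316/2.8))):
    P=onz(n,*u,86.5);print('gauge',n,P.round(1),inbox(P),'want -80,43')
for n,l in(('scene',((28,17),(37,380),(366,381))),('top',((697-399,14),(443-399,87)))):
    for u in l:
        f=2.1 if n=='scene' else 2.8;o=(345,220) if n=='scene' else (150,140)
        print('corner',n,inbox(onz(n,o[0]+u[0]/f,o[1]+u[1]/f,72.5)))
for n in('scene','top'):
    for a in(0,.2,.4,.6,.8,1):print(n,a,proj(n,lid(30+18*math.sin(a),-162,20+18*math.cos(a))).round(1))
    g=snap(n)[:,:,::-1];
    for y in (-180,-144): print('pointer pred',proj(n,lid(30,y,30)).round(1))
```

```text
pad scene [478.3 305.2] [584.8 160.6 137. ] [24.1 47.9]
pad top [193.9 200.7] [582.  157.9 137. ] [20.9 45.8]
gauge scene [486.1 136.2  86.5] [-77.4  42.3] want -80,43
gauge top [481.4 134.9  86.5] [-82.3  41.9] want -80,43
corner scene [-134.2 -106. ]
corner scene [ 138.3 -107.1]
corner scene [137.4 105.8]
corner top [ 132.2 -106.4]
corner top [130.6 103. ]
scene 0 [399.4 318. ]
scene 0.2 [399.6 320.5]
scene 0.4 [399.6 323.1]
scene 0.6 [399.6 325.6]
scene 0.8 [399.5 328. ]
scene 1 [399.3 330.2]
pointer pred [386.  319.8]
pointer pred [411.2 320. ]
top 0 [243.2 188.9]
top 0.2 [242.8 187.4]
top 0.4 [242.4 186.1]
top 0.6 [242.2 185. ]
top 0.8 [242.1 184.2]
top 1 [242.  183.7]
pointer pred [251.9 187.8]
pointer pred [235.6 192.4]
```

Corners match a shut lid at z 72.5 within camera bias. The lever pad is at box (22.5,47), i.e. world (583,159). The wheel mark sits at about +0.6 to +0.8 rad (towards +x). Planning the approach to the pad.

Run:
```python
from h import *
s=r.sense();print(s['tool_pos'].round(1),s['tcp_rot'].round(1),s['ft_force'].round(1))
c=[*s['tool_pos'],100.5]
plan([(0,*bx(22,47),240,100.5),(0,*bx(22,47),170,100.5),(0,*bx(22,47),170,100.5)],c)
```

```text
[ 545.  -145.1  287.9] [-180.    -0.   100.5] [ 0.2 -0.2 -0.1]
[[0,49,15,8,0,0,0],[0,97,31,16,0,0,0],[0,146,46,24,0,0,0],[0,195,62,32,0,0,0],[0,244,77,40,0,0,0]]
[[0,48,16,8,0,0,0],[0,48,16,43,0,0,0],[0,48,16,78,0,0,0],[0,48,16,78,0,0,0]]
end [583.2 158.9 169.9 100.5]
```

>>> carry_out([
  [[0,49,15,8,0,0,0],[0,97,31,16,0,0,0],[0,146,46,24,0,0,0],[0,195,62,32,0,0,0],[0,244,77,40,0,0,0]],
])

```text
time: 30.12
tool_pos: [575.8, 111.3, 248.3]
tcp_rot: [180.0, -0.0, 100.6]
ft_force: [0.8, -0.1, -0.5]
finger_gap: 0.2
```

>>> carry_out([
  [[0,48,16,8,0,0,0],[0,48,16,30,0,0,0],[0,48,16,55,0,0,0],[0,48,16,78,0,0,0],[0,48,16,78,0,0,0]],
])

```text
time: 30.75
tool_pos: [581.1, 159.3, 168.0]
tcp_rot: [-179.7, -0.0, 100.6]
ft_force: [-0.3, 0.6, 0.3]
finger_gap: 0.1
```

>>> carry_out([
  [[0,0,0,8,0,0,0],[0,0,0,16,0,0,0],[0,0,0,20,0,0,0],[0,0,0,20,0,0,0],[0,0,0,20,0,0,0]],
])

```text
time: 31.38
tool_pos: [583.6, 158.5, 150.9]
tcp_rot: [179.9, -0.0, 100.5]
ft_force: [-1.3, 0.5, 4.1]
finger_gap: -0.0
```

>>> carry_out([
  [[0,0,0,8,0,0,0],[0,0,0,16,0,0,0],[0,0,0,24,0,0,0],[0,0,0,31,0,0,0],[0,0,0,31,0,0,0]],
])

```text
time: 32.0
tool_pos: [583.0, 158.2, 120.8]
tcp_rot: [-180.0, 0.0, 100.5]
ft_force: [-7.4, -2.2, 14.0]
finger_gap: 0.3
```

>>> carry_out([
  [[0,0,0,0,0,0,0],[0,0,0,0,0,0,0],[0,0,0,0,0,0,0]],
])

```text
time: 32.38
tool_pos: [583.0, 158.2, 120.8]
tcp_rot: [-180.0, 0.0, 100.5]
ft_force: [-8.2, -1.5, 14.0]
finger_gap: 0.1
```

At the stop (14 N, over the 8 N needed). Releasing, then checking the gauge.

>>> carry_out([
  [[0,0,0,-20,0,0,0],[0,0,0,-50,0,0,0],[0,0,0,-50,0,0,0],[0,0,0,-50,0,0,0],[0,0,0,-50,0,0,0]],
])

```text
time: 33.0
tool_pos: [582.5, 158.2, 168.0]
tcp_rot: [-179.9, 0.0, 100.5]
ft_force: [-0.5, 0.0, 0.1]
finger_gap: 0.2
```

```bash
cat >> h.py <<'E'
def needle(im=None):
    im=snap('scene') if im is None else im
    K=12;x0,y0=430,228;c=cv2.resize(im[y0:y0+55,x0:x0+55],None,fx=K,fy=K,interpolation=cv2.INTER_CUBIC)
    return c
E
python3 - <<'E'
from h import *
a=snap('scene','s6.png')
o=cv2.imread('pics/s5.png')
cv2.imwrite('pics/m6.png',np.hstack([cv2.resize(i[232:278,432:478],(390,390),interpolation=cv2.INTER_CUBIC) for i in(o,a)]))
E
```

```text
(no output)
```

View pics/m6.png

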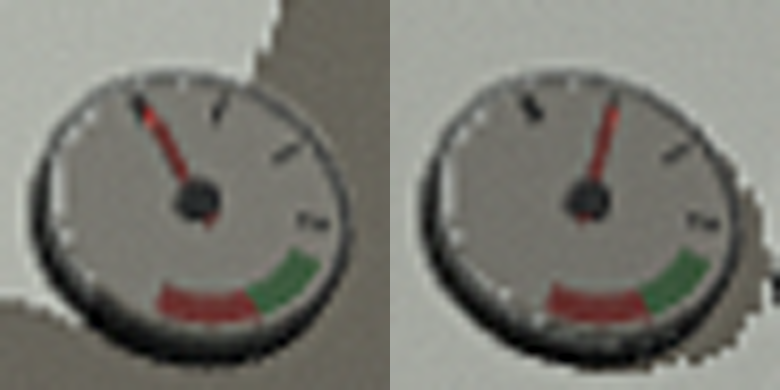

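The needle moved from the first tick to the second, so one stroke has counted. Three more identical strokes, with a gauge check before the last.

>>> carry_out([
  [[0,0,0,20,0,0,0],[0,0,0,28,0,0,0],[0,0,0,36,0,0,0],[0,0,0,44,0,0,0],[0,0,0,50,0,0,0]],
])

```text
time: 33.67
tool_pos: [582.5, 158.3, 119.7]
tcp_rot: [-179.9, 0.0, 100.5]
ft_force: [-23.1, -4.6, 46.2]
finger_gap: -0.0
```

>>> carry_out([
  [[0,0,0,0,0,0,0],[0,0,0,0,0,0,0],[0,0,0,0,0,0,0],[0,0,0,0,0,0,0]],
])

```text
time: 34.17
tool_pos: [582.4, 158.2, 120.5]
tcp_rot: [-179.9, 0.0, 100.5]
ft_force: [-13.4, -3.3, 23.4]
finger_gap: -0.1
```

>>> carry_out([
  [[0,0,0,-20,0,0,0],[0,0,0,-50,0,0,0],[0,0,0,-50,0,0,0],[0,0,0,-50,0,0,0],[0,0,0,-50,0,0,0]],
])

```text
time: 34.8
tool_pos: [582.3, 158.2, 167.4]
tcp_rot: [-179.8, -0.0, 100.5]
ft_force: [-0.1, -0.1, -0.0]
finger_gap: -0.4
```

>>> carry_out([
  [[0,0,0,20,0,0,0],[0,0,0,28,0,0,0],[0,0,0,36,0,0,0],[0,0,0,44,0,0,0],[0,0,0,50,0,0,0]],
])

```text
time: 35.42
tool_pos: [582.5, 158.3, 119.6]
tcp_rot: [-179.9, 0.0, 100.5]
ft_force: [-22.8, -4.7, 47.6]
finger_gap: -0.0
```

>>> carry_out([
  [[0,0,0,0,0,0,0],[0,0,0,0,0,0,0],[0,0,0,0,0,0,0],[0,0,0,0,0,0,0]],
])

```text
time: 35.92
tool_pos: [582.4, 158.2, 120.5]
tcp_rot: [-179.9, 0.0, 100.5]
ft_force: [-13.5, -3.7, 23.5]
finger_gap: -0.2
```

>>> carry_out([
  [[0,0,0,-20,0,0,0],[0,0,0,-50,0,0,0],[0,0,0,-50,0,0,0],[0,0,0,-50,0,0,0],[0,0,0,-50,0,0,0]],
])

```text
time: 36.55
tool_pos: [582.3, 158.2, 167.4]
tcp_rot: [-179.8, -0.0, 100.5]
ft_force: [0.3, -0.3, -0.6]
finger_gap: 0.3
```

Run:
```python
from h import *
a=snap('scene','s7.png')
cv2.imwrite('pics/m7.png',cv2.resize(a[232:278,432:478],(300,300),interpolation=cv2.INTER_CUBIC))
```

```text
(no output)
```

View pics/m7.png

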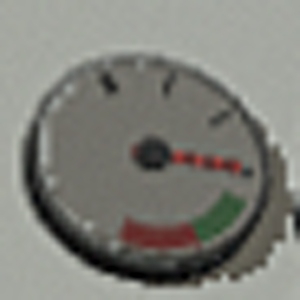

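Needle at the fourth mark (three strokes). Final stroke, slightly gentler, then up and over the wheel.

>>> carry_out([
  [[0,0,0,20,0,0,0],[0,0,0,28,0,0,0],[0,0,0,36,0,0,0],[0,0,0,43,0,0,0],[0,0,0,49,0,0,0]],
])

```text
time: 37.22
tool_pos: [582.5, 158.3, 119.9]
tcp_rot: [-179.9, 0.0, 100.5]
ft_force: [-17.1, -4.3, 40.7]
finger_gap: 0.1
```

>>> carry_out([
  [[0,0,0,0,0,0,0],[0,0,0,0,0,0,0],[0,0,0,0,0,0,0],[0,0,0,0,0,0,0]],
])

```text
time: 37.72
tool_pos: [582.5, 158.3, 120.7]
tcp_rot: [-179.9, 0.0, 100.5]
ft_force: [-10.1, -2.2, 16.7]
finger_gap: 0.0
```

>>> carry_out([
  [[0,0,0,-20,0,0,0],[0,0,0,-49,0,0,0],[0,0,0,-49,0,0,0],[0,0,0,-49,0,0,0],[0,0,0,-49,0,0,0]],
])

```text
time: 38.35
tool_pos: [582.4, 158.2, 167.6]
tcp_rot: [-179.9, -0.0, 100.5]
ft_force: [-0.8, 0.2, 0.0]
finger_gap: 0.0
```

>>> carry_out([
  [[0,-35,5,-5,0,0,0],[0,-70,10,-5,0,0,0],[0,-102,14,0,0,0,0],[0,-102,14,18,0,0,0],[0,-102,14,35,0,0,0]],
])

```text
time: 38.98
tool_pos: [614.7, 61.0, 132.1]
tcp_rot: [-179.9, -0.0, 100.5]
ft_force: [0.2, 0.6, -0.3]
finger_gap: 0.2
```

>>> carry_out([
  [[0,0,0,5,0,0,0],[0,0,0,9,0,0,0],[0,0,0,12,0,0,0],[0,0,0,12,0,0,0],[0,0,0,12,0,0,0]],
])

```text
time: 39.6
tool_pos: [615.9, 60.7, 122.8]
tcp_rot: [180.0, 0.0, 100.5]
ft_force: [-0.8, 0.9, -0.5]
finger_gap: -0.0
```

>>> carry_out([
  [[0,0,0,1,0,0,0],[0,0,0,2,0,0,0],[0,0,0,2,0,0,0]],
])

```text
time: 39.98
tool_pos: [615.5, 60.6, 120.2]
tcp_rot: [-180.0, -0.0, 100.5]
ft_force: [0.6, 0.2, -0.1]
finger_gap: 0.1
```

>>> carry_out([
  [[0,0,0,1,0,0,0],[0,0,0,1,0,0,0]],
])

```text
time: 40.22
tool_pos: [615.7, 60.6, 119.5]
tcp_rot: [180.0, 0.0, 100.5]
ft_force: [0.6, -0.2, 1.9]
finger_gap: -0.1
```

>>> carry_out([
  [[0,0,0,0.5,0,0,0],[0,0,0,0.5,0,0,0]],
])

```text
time: 40.48
tool_pos: [616.0, 60.7, 119.4]
tcp_rot: [179.9, 0.0, 100.5]
ft_force: [-0.5, 0.1, 5.3]
finger_gap: -0.2
```

>>> carry_out([
  [[0,0,-2,0,0,0,0],[0,0,-4,0,0,0,0],[0,0,-6,0,0,0,0],[0,0,-8,0,0,0,0],[0,0,-10,0,0,0,0]],
])

```text
time: 41.1
tool_pos: [606.2, 58.8, 119.4]
tcp_rot: [179.9, 0.0, 100.5]
ft_force: [0.8, 0.7, 5.3]
finger_gap: 0.1
```

>>> carry_out([
  [[0,0,0,-5,0,0,0],[0,0,0,-30,0,0,0],[0,-50,0,-60,0,0,0],[0,-100,0,-80,0,0,0],[0,-150,0,-80,0,0,0]],
])

```text
time: 41.72
tool_pos: [634.3, -90.2, 201.4]
tcp_rot: [179.8, 0.1, 100.5]
ft_force: [-0.9, 0.4, -0.3]
finger_gap: 0.0
```

```bash
cat > look.py <<'E'
from h import *
import sys
a=snap('scene');b=snap('top')
f=lambda im,x,y,w,h:cv2.resize(im[y:y+h,x:x+w],(400,400*h//w),interpolation=cv2.INTER_CUBIC)
A=f(a,380,295,40,55);B=f(b,222,165,40,55);cv2.imwrite('pics/'+sys.argv[1],np.hstack([A,B]))
for n,im in(('scene',a),('top',b)):
    h,s,v=cv2.split(cv2.cvtColor(im,cv2.COLOR_BGR2HSV));m=((((h<8)|(h>172))&(s>90)&(v>60))*255).astype(np.uint8)
    roi=m[295:350,380:420] if n=='scene' else m[165:220,222:262]
    ys,xs=np.nonzero(roi);o=(295,380) if n=='scene' else (165,222)
    if len(ys):print(n,len(ys),'u',xs.mean()+o[1],'v',ys.mean()+o[0],ys.min()+o[0],ys.max()+o[0])
print(r.sense()['tool_pos'].round(1))
E
python3 look.py w1.png
```

```text
scene 31 u 399.6774193548387 v 319.9677419354839 319 321
[633.3 -93.7 199. ]
```

View pics/w1.png

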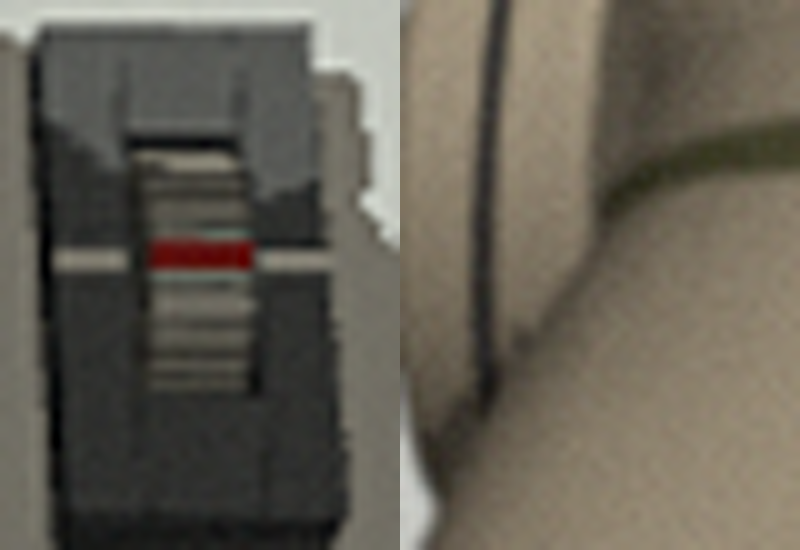

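In the scene view the mark lines up with the pointers, but the wheel top stands about 10 mm above them, so parallax matters (the true value may be about +0.1). I'll clear the arm and check from the top view too.

>>> carry_out([
  [[0,-45,-30,-15,0,0,0],[0,-90,-60,-30,0,0,0],[0,-135,-90,-45,0,0,0],[0,-180,-120,-60,0,0,0],[0,-220,-150,-60,0,0,0]],
])

```text
time: 42.45
tool_pos: [525.4, -333.5, 260.1]
tcp_rot: [179.9, 0.1, 100.5]
ft_force: [1.1, -0.7, -0.7]
finger_gap: -0.0
```

```bash
python3 look.py w2.png
python3 - <<'E'
from h import *
def lid(x,y,z):return (*bx(x,108+y),62.5+z)
for n in('scene','top'):
    print(n,'cam',cal(n)[2].T@-cal(n)[3])
    for z in(28,30):print([proj(n,lid(30,y,z)).round(1).tolist() for y in(-179,-145)])
    for a in(-.2,-.1,0,.1,.2):print(a,proj(n,lid(30+18*math.sin(a),-162,20+18*math.cos(a))).round(2))
E
```

```text
scene 34 u 399.8235294117647 v 320.02941176470586 319 321
top 21 u 242.47619047619048 v 187.57142857142858 186 189
[ 523.3 -336.   258.4]
scene cam [8.45844597e+02 5.89441441e-02 7.15503611e+02]
[[386.6, 320.2], [410.3, 320.5]]
[[386.7, 319.8], [410.5, 320.0]]
-0.2 [399.23 315.65]
-0.1 [399.35 316.79]
0 [399.45 317.98]
0.1 [399.53 319.22]
0.2 [399.59 320.49]
top cam [297.0633975  -53.65511656 983.28387837]
[[251.6, 188.3], [236.2, 192.6]]
[[251.4, 187.9], [236.0, 192.3]]
-0.2 [243.61 190.51]
-0.1 [243.38 189.7 ]
0 [243.17 188.91]
0.1 [242.96 188.15]
0.2 [242.77 187.43]
```

View pics/w2.png

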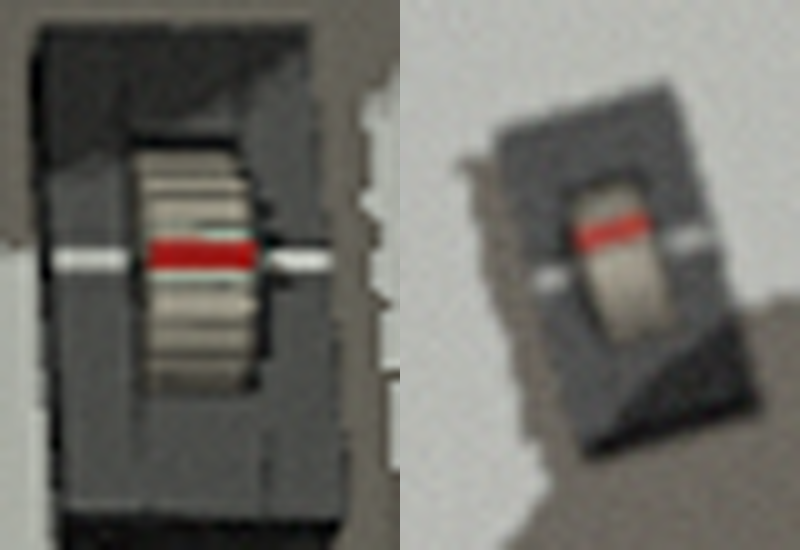

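Both views agree on a value of about +0.15 rad (mark shifted towards +x in each after parallax). I'll go back and drag about 2.7 mm more towards -x.

>>> carry_out([
  [[0,55,37,0,0,0,0],[0,110,75,0,0,0,0],[0,165,112,0,0,0,0],[0,220,150,0,0,0,0],[0,270,150,20,0,0,0]],
])

```text
time: 43.18
tool_pos: [625.7, -40.5, 240.9]
tcp_rot: [179.9, 0.0, 100.6]
ft_force: [0.7, 1.0, -0.0]
finger_gap: 0.3
```

>>> carry_out([
  [[0,50,0,20,0,0,0],[0,100,0,40,0,0,0],[0,100,0,75,0,0,0],[0,100,0,100,0,0,0],[0,100,0,112,0,0,0]],
])

```text
time: 43.8
tool_pos: [604.1, 55.8, 125.6]
tcp_rot: [-179.8, -0.1, 100.6]
ft_force: [0.0, 0.6, 0.4]
finger_gap: -0.0
```

>>> carry_out([
  [[0,0,0,0,0,0,0],[0,0,0,0,0,0,0],[0,0,0,3,0,0,0],[0,0,0,5,0,0,0],[0,0,0,7,0,0,0]],
])

```text
time: 44.42
tool_pos: [606.0, 54.3, 121.3]
tcp_rot: [180.0, 0.0, 100.5]
ft_force: [-0.3, -0.9, 0.1]
finger_gap: -0.1
```

>>> carry_out([
  [[0,0,0,1,0,0,0],[0,0,0,1,0,0,0]],
])

```text
time: 44.68
tool_pos: [605.8, 54.4, 120.0]
tcp_rot: [-180.0, -0.0, 100.5]
ft_force: [0.8, 0.3, 0.3]
finger_gap: -0.0
```

>>> carry_out([
  [[0,0,0,0.7,0,0,0],[0,0,0,0.7,0,0,0],[0,0,0,0.7,0,0,0]],
])

```text
time: 45.05
tool_pos: [606.0, 54.4, 119.6]
tcp_rot: [180.0, 0.0, 100.5]
ft_force: [0.7, -0.0, 0.7]
finger_gap: -0.1
```

>>> carry_out([
  [[0,0,-1,0,0,0,0],[0,0,-2,0,0,0,0],[0,0,-2.7,0,0,0,0],[0,0,-2.7,0,0,0,0]],
])

```text
time: 45.55
tool_pos: [603.2, 53.9, 119.4]
tcp_rot: [-180.0, 0.0, 100.5]
ft_force: [-0.6, -0.0, 1.0]
finger_gap: 0.1
```

>>> carry_out([
  [[0,0,0,-5,0,0,0],[0,0,0,-30,0,0,0],[0,-50,0,-80,0,0,0],[0,-100,0,-110,0,0,0],[0,-150,0,-140,0,0,0]],
])

```text
time: 46.18
tool_pos: [631.0, -94.8, 261.6]
tcp_rot: [179.9, 0.0, 100.6]
ft_force: [0.1, -0.6, -0.7]
finger_gap: 0.2
```

>>> carry_out([
  [[0,-45,-30,0,0,0,0],[0,-90,-60,0,0,0,0],[0,-135,-90,0,0,0,0],[0,-180,-120,0,0,0,0],[0,-220,-150,0,0,0,0]],
])

```text
time: 46.8
tool_pos: [522.4, -338.9, 259.9]
tcp_rot: [180.0, 0.0, 100.5]
ft_force: [0.9, 0.4, -0.5]
finger_gap: 0.1
```

```bash
python3 look.py w3.png
python3 - <<'E'
from h import *
a=snap('scene','s9.png');b=snap('top')
W=cv2.imread('pics/w3.png')[150:450]
L=cv2.resize(a[220:420,345:535],(285,300),interpolation=cv2.INTER_CUBIC);G=cv2.resize(a[232:278,432:478],(300,300),interpolation=cv2.INTER_CUBIC)
bd=cv2.resize(a[150:360,90:310],(215,300))
top=np.hstack([L,G,bd]);cv2.imwrite('pics/f.png',np.vstack([W,top]))
E
```

```text
scene 34 u 399.8235294117647 v 320.02941176470586 319 321
top 20 u 242.6 v 187.6 186 189
[ 520.8 -341.7  259.7]
```

View pics/f.png

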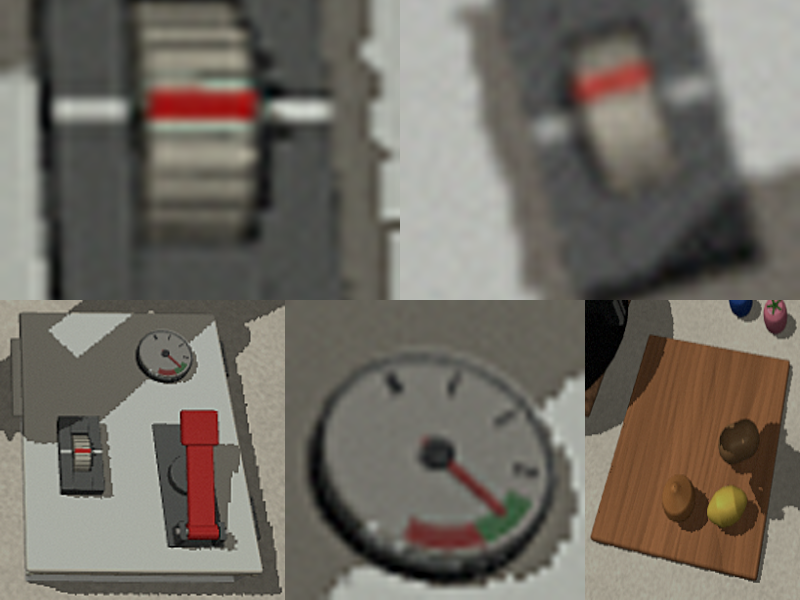

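The needle is in the green, the lever is up, and the board items are untouched. The wheel did not turn, since the press was only about 1 N and slipped. Repeating with about 5 N, as in the first drag.

>>> carry_out([
  [[0,55,37,0,0,0,0],[0,110,75,0,0,0,0],[0,165,112,0,0,0,0],[0,220,153,0,0,0,0],[0,270,153,20,0,0,0]],
])

```text
time: 47.62
tool_pos: [626.7, -45.6, 242.9]
tcp_rot: [179.8, 0.0, 100.6]
ft_force: [0.8, 0.8, -0.9]
finger_gap: 0.1
```

>>> carry_out([
  [[0,50,0,20,0,0,0],[0,104,0,40,0,0,0],[0,104,0,75,0,0,0],[0,104,0,100,0,0,0],[0,104,0,112,0,0,0]],
])

```text
time: 48.25
tool_pos: [604.4, 54.6, 127.6]
tcp_rot: [-179.9, -0.0, 100.6]
ft_force: [0.1, -0.2, 0.5]
finger_gap: 0.1
```

>>> carry_out([
  [[0,0,0,0,0,0,0],[0,0,0,0,0,0,0],[0,0,0,3,0,0,0],[0,0,0,5,0,0,0],[0,0,0,7,0,0,0]],
])

```text
time: 48.88
tool_pos: [605.7, 52.7, 122.2]
tcp_rot: [180.0, 0.0, 100.5]
ft_force: [0.4, 0.2, 0.6]
finger_gap: -0.1
```

>>> carry_out([
  [[0,0,0,1.5,0,0,0],[0,0,0,1.5,0,0,0],[0,0,0,1.5,0,0,0]],
])

```text
time: 49.25
tool_pos: [605.6, 52.8, 120.7]
tcp_rot: [-180.0, -0.0, 100.5]
ft_force: [0.7, 1.0, -0.4]
finger_gap: 0.1
```

>>> carry_out([
  [[0,6,0,-1,0,0,0],[0,6,0,0,0,0,0],[0,6,0,1,0,0,0],[0,6,0,1.6,0,0,0],[0,6,0,1.6,0,0,0]],
])

```text
time: 49.88
tool_pos: [604.7, 58.8, 119.5]
tcp_rot: [180.0, -0.0, 100.5]
ft_force: [-1.3, 1.1, 2.7]
finger_gap: -0.2
```

>>> carry_out([
  [[0,0,0,0.4,0,0,0],[0,0,0,0.4,0,0,0]],
])

```text
time: 50.12
tool_pos: [605.0, 58.8, 119.4]
tcp_rot: [179.9, -0.0, 100.5]
ft_force: [-1.2, 1.5, 4.8]
finger_gap: -0.0
```

>>> carry_out([
  [[0,0,-1,0,0,0,0],[0,0,-2,0,0,0,0],[0,0,-2.7,0,0,0,0],[0,0,-2.7,0,0,0,0]],
])

```text
time: 50.62
tool_pos: [602.0, 58.2, 119.1]
tcp_rot: [180.0, -0.0, 100.5]
ft_force: [-0.5, 1.8, 5.4]
finger_gap: 0.1
```

>>> carry_out([
  [[0,0,0,-5,0,0,0],[0,0,0,-30,0,0,0],[0,-50,0,-80,0,0,0],[0,-100,0,-110,0,0,0],[0,-150,0,-140,0,0,0]],
])

```text
time: 51.25
tool_pos: [629.1, -90.7, 259.9]
tcp_rot: [-180.0, 0.0, 100.6]
ft_force: [0.4, 0.2, 0.2]
finger_gap: 0.1
```

>>> carry_out([
  [[0,-45,-30,0,0,0,0],[0,-90,-60,0,0,0,0],[0,-135,-90,0,0,0,0],[0,-180,-120,0,0,0,0],[0,-220,-150,0,0,0,0]],
])

```text
time: 51.88
tool_pos: [520.5, -334.7, 258.2]
tcp_rot: [-179.9, -0.0, 100.5]
ft_force: [0.0, -1.1, -0.6]
finger_gap: -0.2
```

```bash
python3 look.py w4.png
```

```text
scene 35 u 399.65714285714284 v 317.9714285714286 317 319
top 20 u 242.95 v 188.8 187 191
[ 518.9 -337.4  258.1]
```

The mark is now at scene v 318.0 (predicted 318.1 for zero) and top v 188.8 (predicted 188.7), so both views put the wheel at about 0. Handing in.

```bash
python3 -c "
from h import *
print(r.hand_in())"
```

```text
the job is handed in; nothing more can be done
None
```

The job is handed in, at about 52 s on the robot's clock of the 210 s allowed. All five red tomatoes are in the box, the lid is shut, the pump had exactly four strokes and the date wheel is set. The simulator gives no verdict.

- **Tomatoes:** before I shut the lid, both views showed all five standing in the box. The onion, lemon and potato looked unmoved on the board, and I did not touch the blue and pink look-alikes.
- **Lid:** its corners match a shut lid to within about 4 mm. The two cameras differ by about that much.
- **Pump:** the needle stands in the green and the lever is up. The stop force was 14 to 23 N on each stroke, against the 8 N that holds the lever down. I read the gauge after strokes 1, 3 and 4.
- **Date wheel:** my first drag looked right in one view, but both views corrected for parallax put it at about +0.15 rad. A second try slipped because I pressed with only about 1 N. A third, with about 5 N, turned it. Its mark now measures within about 0.02 rad of zero in both views.

I did not look at the gauge, lever and board again after the last wheel drag; in the picture just before it they were all right.

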